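# Scoop steel pommel balls into a tub

## Task

Lift the scoop off its double hook, use it to take at least three of the four steel balls out of the orange bin in one scoopful, and tip them into the white tub. Then hang the scoop back on both prongs of its hook and let go. At the end every ball is in the tub or the bin, the tub stands upright, and the jar and the can are left where they are.

Things in the scene. Friction and masses are not known exactly. Their poses are not given: they have to be found in the camera images.
- stand: Wire stand with a double upturned hook, screwed to the bench: blue base plate 130 x 140 x 10 mm, dark steel rods. Origin on the bench below the hook's seat; z up, x from the scoop's side towards the stand's back. Two uprights 178 mm tall, 100 mm apart, at x = 35 mm. A rest bar along y (8 mm thick, height 110 mm, x = 9.5 mm) stops the hanging stem from swinging back
- hook (a point): Middle of the hook's seat, 185 mm above the stand's origin: here the middle of the scoop's cross bar lies when hung, with some 6 mm of play in x, 10 mm in y. Two prongs (7 mm rods at y = +-22 mm, tops 181 mm high) run from the uprights to -x and turn up at x = -15 mm to 197 mm high. To come off, the scoop is lifted 20 mm or more and drawn away to -x
- scoop: Aluminium scoop, 0.18 to 0.29 kg, hung by its cross bar, within 0.05 rad of upright. z runs up the stem's axis; hung, its axes are about the stand's. Origin on the stem's axis level with the pan's heel (lower back edge, at x = -12 mm), 50 mm above the bench when hung. Stem 10 (x) x 16 (y) mm, z = 35 to 175 mm. Tilting the stem's top towards -x by 15 degrees levels the pan; beyond that it pours
- scoop_grip (a point): Point to grip, on the stem's axis at z = 195 mm in the scoop's frame, in the wooden grip block: 22 (x) x 36 (y) x 50 mm, z = 165 to 215 mm, free above and on all sides
- scoop_bar (a point): Middle of the scoop's steel cross bar, at z = 135 mm in the scoop's frame; the bar runs along y, 8 mm thick, 88 mm long
- scoop_pan (a point): Middle of the pan, 14 mm above its underside. The flat floor (2 mm sheet) runs from the heel 85 mm towards -x, rising 15 degrees, to the open mouth's edge (scoop frame x = -94, z = 22 mm). 96 mm wide outside, 90 inside; back wall 45 mm high; side walls stepping down from 44 to 25 to 15 mm, ending 5 mm short of the mouth's edge
- bin: Orange open bin, screwed down: 250 (x) x 126 (y) x 55 mm outside, walls and floor 5 mm thick. Origin on the bench under its centre, x along its length, away from the robot. Inside, the near (-x) end slopes at 60 degrees, from the floor at x = -92 mm up to 53 mm high at the end wall; the rest is flat. The balls start between x = -76 and +9 mm; the floor beyond is free
- tub: White plastic tub, round, open on top, standing loose on the bench, about 0.25 kg, 140 mm across the rim, 80 mm high, wall 4 mm. Origin at the centre of its underside
- jar: Bystander: amber glass jar with a paper label and white cap, 64 mm across, 85 mm high; origin at the centre of its underside
- can: Bystander: yellow can with a paper label, 66 mm across, 100 mm high; origin at the centre of its underside
- ball0_center (a point): Centre of a loose solid steel ball, 20 mm across, 33 g, one of four alike, which roll freely
- ball1_center (a point): Centre of a loose solid steel ball, 20 mm across, 33 g, one of four alike, which roll freely
- ball2_center (a point): Centre of a loose solid steel ball, 20 mm across, 33 g, one of four alike, which roll freely
- ball3_center (a point): Centre of a loose solid steel ball, 20 mm across, 33 g, one of four alike, which roll freely
Not all that is in view belongs to the job. What is shaped like the stand but purple or yellow is not meant.

How it is judged:
On the way, in this order (a step that is already met when the one before it is completed fails the run):
1. the scoop is held and its cross bar is clear of the hook by more than 60 mm (contact force between the fingers and scoop above 1 N and distance between scoop_bar and hook above 0.06 m), for 0.2 s.
2. at least three balls lie together in the held scoop, above the bin's walls (contact force between the fingers and scoop above 1 N and (((distance between ball0_center and scoop_pan below 0.06 m and height (world z) of ball0_center above 0.075 m) and (distance between ball1_center and scoop_pan below 0.06 m and height (world z) of ball1_center above 0.075 m) and (distance between ball2_center and scoop_pan below 0.06 m and height (world z) of ball2_center above 0.075 m)) or ((distance between ball0_center and scoop_pan below 0.06 m and height (world z) of ball0_center above 0.075 m) and (distance between ball1_center and scoop_pan below 0.06 m and height (world z) of ball1_center above 0.075 m) and (distance between ball3_center and scoop_pan below 0.06 m and height (world z) of ball3_center above 0.075 m)) or ((distance between ball0_center and scoop_pan below 0.06 m and height (world z) of ball0_center above 0.075 m) and (distance between ball2_center and scoop_pan below 0.06 m and height (world z) of ball2_center above 0.075 m) and (distance between ball3_center and scoop_pan below 0.06 m and height (world z) of ball3_center above 0.075 m)) or ((distance between ball1_center and scoop_pan below 0.06 m and height (world z) of ball1_center above 0.075 m) and (distance between ball2_center and scoop_pan below 0.06 m and height (world z) of ball2_center above 0.075 m) and (distance between ball3_center and scoop_pan below 0.06 m and height (world z) of ball3_center above 0.075 m)))), for 0.3 s.
3. at least three balls are in the tub ((((horizontal distance between ball0_center and tub below 0.066 m and z of ball0_center in the frame of tub below 0.08 m) and (horizontal distance between ball1_center and tub below 0.066 m and z of ball1_center in the frame of tub below 0.08 m) and (horizontal distance between ball2_center and tub below 0.066 m and z of ball2_center in the frame of tub below 0.08 m)) or ((horizontal distance between ball0_center and tub below 0.066 m and z of ball0_center in the frame of tub below 0.08 m) and (horizontal distance between ball1_center and tub below 0.066 m and z of ball1_center in the frame of tub below 0.08 m) and (horizontal distance between ball3_center and tub below 0.066 m and z of ball3_center in the frame of tub below 0.08 m)) or ((horizontal distance between ball0_center and tub below 0.066 m and z of ball0_center in the frame of tub below 0.08 m) and (horizontal distance between ball2_center and tub below 0.066 m and z of ball2_center in the frame of tub below 0.08 m) and (horizontal distance between ball3_center and tub below 0.066 m and z of ball3_center in the frame of tub below 0.08 m)) or ((horizontal distance between ball1_center and tub below 0.066 m and z of ball1_center in the frame of tub below 0.08 m) and (horizontal distance between ball2_center and tub below 0.066 m and z of ball2_center in the frame of tub below 0.08 m) and (horizontal distance between ball3_center and tub below 0.066 m and z of ball3_center in the frame of tub below 0.08 m)))), for 0.3 s.
At the end, for the whole second after the job is handed in: At least three balls in the tub, all others in tub or bin; tub upright on the bench (0.1 rad); scoop hanging at rest on both prongs: bar within 22 mm of the hook's seat and 5 mm below to 6 mm above it, stem within 0.2 rad of upright ((((horizontal distance between ball0_center and tub below 0.066 m and z of ball0_center in the frame of tub below 0.08 m) and (horizontal distance between ball1_center and tub below 0.066 m and z of ball1_center in the frame of tub below 0.08 m) and (horizontal distance between ball2_center and tub below 0.066 m and z of ball2_center in the frame of tub below 0.08 m)) or ((horizontal distance between ball0_center and tub below 0.066 m and z of ball0_center in the frame of tub below 0.08 m) and (horizontal distance between ball1_center and tub below 0.066 m and z of ball1_center in the frame of tub below 0.08 m) and (horizontal distance between ball3_center and tub below 0.066 m and z of ball3_center in the frame of tub below 0.08 m)) or ((horizontal distance between ball0_center and tub below 0.066 m and z of ball0_center in the frame of tub below 0.08 m) and (horizontal distance between ball2_center and tub below 0.066 m and z of ball2_center in the frame of tub below 0.08 m) and (horizontal distance between ball3_center and tub below 0.066 m and z of ball3_center in the frame of tub below 0.08 m)) or ((horizontal distance between ball1_center and tub below 0.066 m and z of ball1_center in the frame of tub below 0.08 m) and (horizontal distance between ball2_center and tub below 0.066 m and z of ball2_center in the frame of tub below 0.08 m) and (horizontal distance between ball3_center and tub below 0.066 m and z of ball3_center in the frame of tub below 0.08 m))) and ((horizontal distance between ball0_center and tub below 0.066 m and z of ball0_center in the frame of tub below 0.08 m) or (x of ball0_center in the frame of bin between -0.125 and 0.125 m and y of ball0_center in the frame of bin between -0.063 and 0.063 m and height (world z) of ball0_center below 0.055 m)) and ((horizontal distance between ball1_center and tub below 0.066 m and z of ball1_center in the frame of tub below 0.08 m) or (x of ball1_center in the frame of bin between -0.125 and 0.125 m and y of ball1_center in the frame of bin between -0.063 and 0.063 m and height (world z) of ball1_center below 0.055 m)) and ((horizontal distance between ball2_center and tub below 0.066 m and z of ball2_center in the frame of tub below 0.08 m) or (x of ball2_center in the frame of bin between -0.125 and 0.125 m and y of ball2_center in the frame of bin between -0.063 and 0.063 m and height (world z) of ball2_center below 0.055 m)) and ((horizontal distance between ball3_center and tub below 0.066 m and z of ball3_center in the frame of tub below 0.08 m) or (x of ball3_center in the frame of bin between -0.125 and 0.125 m and y of ball3_center in the frame of bin between -0.063 and 0.063 m and height (world z) of ball3_center below 0.055 m)) and angle between tub's own z axis and vertical below 0.1 rad and height (world z) of tub below 0.01 m and distance between scoop_bar and hook below 0.022 m and z of scoop_bar in the frame of stand between 0.18 and 0.191 m and angle between scoop's own z axis and vertical below 0.2 rad and linear speed of scoop below 0.05 m/s); the robot touches nothing.
It fails at once if the jar is moved by more than 30 mm or tipped over (distance of jar from where it was at the start of the episode above 0.03 m or angle between jar's own z axis and vertical above 0.4 rad).
It fails at once if the can is moved by more than 30 mm or tipped over (distance of can from where it was at the start of the episode above 0.03 m or angle between can's own z axis and vertical above 0.4 rad).
It also fails if it takes over 72 s, if anything falls off the work surface, if the arm or the gripper's body presses on something with over 40 N, if the wrist force passes 120 N, or if a joint passes its speed limit or range.

## Robot

A 6-joint arm with a two-finger parallel gripper is mounted at the origin on the work surface. World frame = base frame: x ahead of the robot, y to its left, z up, the work surface at z = 0. Lengths are in m, angles in rad, forces in N, time in s.
With the tool pointing down it reaches from about 0.25 to 0.725 m from the base axis. Payload 4 kg.
Tool frame: the origin (TCP) lies midway between the tips of the shut fingers; the grasp point (between the pads) lies 19 mm behind it (bot.grip_depth is the distance from the TCP to the grasp point, in m); z points along the fingers, y is the line along which they close (so a half turn about z gives the same grasp; the last joint's range is limited). The gripper opens to 85 mm and grips with 20 to 120 N. Pads are 22 mm wide; open, the fingers measure 114 mm over their backs; the gripper's body (76 mm by 85 mm) begins 54 mm behind the grasp point. The pads swing forward as they close: fully open they stand 13 mm farther back than shut.
Start: joints at [-1.305, 0.241, 0.005, 1.335, 0, 1.571], TCP at [0.131, -0.482, 0.231] pointing down, gripper open.
Joint ranges: [-2.72, 2.72], [-1.05, 1.87], [-1.09, 1.28], [-1.99, 2.15], [-1.42, 1.44], [-3.14, 3.14]. Speed limits (rad/s): [2.79, 2.79, 3.14, 3.14, 3.14, 3.14].

## Interface

Orientations are given as a unit quaternion [x, y, z, w].
In Python, from workcell import bot gives the robot as it stands.
- The arm moves only by the shell command python3 -m creep 'ROWS'. ROWS is JSON, one flat list of numbers, 5 for each row, row after row: the shift along the world's x, y, z in m, then the turn about the world's z in rad, then the finger opening in m, from 0 to 0.0854. In form: [x, y, z, twist, claw, x, y, z, twist, claw, ...]. A call has 1 to 10 rows; each row is the pose to reach, as a shift and turn from the pose commanded when the call began; what a row does not reach only later rows make up. A row lasts 1/12 s, in which the tool goes at most 41.7 mm and 7.16 degrees, less where a joint would pass 70% of its speed; a pose out of reach is approached as far as the arm can. A call with a gripper value outside its range is refused whole. The fingers move at their own pace and stop on an object; the grip force is fixed at half the most. Time passes only in rows, so rows that repeat a pose let the fingers close. It gives the time, the measured TCP pose, the force, the opening and the grip force at its end, in the units of the state.
- bot.get_obs(): the state, without advancing time (a new reading comes with each control period).
- bot.camera(name): name is "scene" or "top" or "wrist"; returns a dict with "pixels" (420x560x3 uint8, red, green, blue), "camera_matrix" (3x3 intrinsics, pixels), "extrinsics" (4x4, takes a point from world to camera coordinates); the wrist camera has in their place "T_tool_cam" (4x4, takes a point from camera to tool coordinates, whose origin is the TCP and whose axes are the flange's). Camera axes: x right, y down, z forward; pixel columns grow to the right and rows downward; lengths in m; the calibration is good to about 2 mm. A picture is of the moment at which its call begins: read the wrist's pose just before it. There is no depth.
- bot.job_done(): hands the job in; it is judged then, once.
Trained networks look in the newest picture that a camera, given by its name, has taken for a name from the list of things; names that differ only in an ending like _2 or _b are one class to them, and where a whole thing is asked for, a point or a joint stands for the part that bears it (a point fixed in the world has none). Each returns a list of dicts, best first, with "score" (0 to 1); they miss things now and then, are a little off and sometimes report something else, mostly with a low value. They report only what shows in the picture. A call takes as long as a camera call. They do not tell look-alikes from the thing itself.
- bot.look_for(camera, thing): "centre" ([column, row] as shares, 0 to 1, of the picture: columns of its width, rows of its height, amid what is visible of it).
- bot.place_of(camera, thing): "centre" ([column, row] as shares, 0 to 1, of the picture: columns of its width, rows of its height: a listed point, or the origin of a listed thing).
The state is a dict: "clock": time; "joint_pos": joint angles; "joint_vel": joint speeds; "tau": joint torques, N m; "eef_pos": TCP position; "tool_rot": TCP orientation; "ft_force": force on the tool from outside, world axes, zero at the start; "ft_torque": the same for the moment, N m; "grip_width": finger opening in m; "grasp_force": force on a finger pad.
Only numpy, scipy, OpenCV 4.12 (cv2) and the standard library are available. Lean on these libraries where they do the work, as an engineer would, in place of code of your own. Each camera call takes 0.05 s, during which the arm holds its last target. There are 200 camera calls.

## Working session

There is one attempt and no reset: what is moved stays moved. The work goes in short steps, Python scripts to look and compute and a shell command to move; the robot and the scene stay as the last step left them, time stands still between calls to the robot, and variables do not carry over. Pictures are saved under pics/ and viewed, at most 10 in all, crops included, and the job is handed in when it is done.

```bash
ls; mkdir -p pics; cat > h.py <<'E'
import numpy as np,cv2
from workcell import bot
from scipy.spatial.transform import Rotation as R
def cam(n):
    o=bot.get_obs(); c=bot.camera(n); K=np.array(c["camera_matrix"])
    if n=="wrist":
        T=np.eye(4);T[:3,:3]=R.from_quat(o["tool_rot"]).as_matrix();T[:3,3]=o["eef_pos"]
        E=np.linalg.inv(T@np.array(c["T_tool_cam"]))
    else: E=np.array(c["extrinsics"])
    return c["pixels"],K,E
def save(px,f): cv2.imwrite(f,cv2.cvtColor(np.ascontiguousarray(px),cv2.COLOR_RGB2BGR))
def ray(K,E,uv):
    d=E[:3,:3].T@np.linalg.inv(K)@np.array([uv[0],uv[1],1.]); return -E[:3,:3].T@E[:3,3],d/np.linalg.norm(d)
def atz(K,E,uv,z):
    o,d=ray(K,E,uv); return o+d*(z-o[2])/d[2]
def tri(rs):
    A=sum(np.eye(3)-np.outer(d,d) for o,d in rs);b=sum((np.eye(3)-np.outer(d,d))@o for o,d in rs)
    p=np.linalg.solve(A,b); return p,max(np.linalg.norm(np.cross(p-o,d)) for o,d in rs)
def proj(K,E,p):
    q=K@(E[:3,:3]@np.array(p)+E[:3,3]); return q[:2]/q[2]
E
cat > look.py <<'E'
from h import *
np.set_printoptions(precision=3,suppress=True)
ims={}
for n in("scene","top"):
    ims[n]=cam(n); save(ims[n][0],f"pics/{n}0.png")
for t in "stand hook scoop scoop_grip scoop_bar scoop_pan bin tub jar can ball0_center".split():
    for n in ims:
        r=bot.place_of(n,t)
        print(t,n,[(np.round(np.array(x["centre"])*[560,420],1).tolist(),round(x["score"],2)) for x in r[:5]])
print(bot.get_obs())
for n in ims: print(n, ray(*ims[n][1:],(280,210)))
E
python3 look.py
```

```text
pics
stand scene [([208.0, 216.8], 0.97), ([144.6, 235.6], 0.97), ([215.3, 169.6], 0.72)]
stand top [([375.8, 136.0], 0.97), ([359.0, 197.2], 0.72), ([417.2, 263.9], 0.7)]
hook scene [([217.1, 132.4], 0.97), ([204.7, 168.1], 0.94), ([138.3, 184.6], 0.58)]
hook top [([391.0, 128.4], 0.92), ([367.7, 188.7], 0.89), ([433.9, 267.2], 0.8)]
scoop scene [([205.8, 203.5], 0.6)]
scoop top [([359.8, 190.1], 0.7)]
scoop_grip scene [([204.9, 149.8], 0.6), ([279.7, 252.7], 0.39)]
scoop_grip top [([375.0, 183.7], 0.69)]
scoop_bar scene [([202.0, 164.2], 0.94), ([361.2, 275.0], 0.43), ([358.7, 293.8], 0.17)]
scoop_bar top [([372.0, 185.7], 0.9), ([203.0, 213.8], 0.61)]
scoop_pan scene [([178.7, 191.4], 0.75), ([211.9, 188.5], 0.71)]
scoop_pan top [([365.6, 207.4], 0.61), ([207.2, 201.3], 0.45)]
bin scene [([350.4, 297.2], 0.89), ([180.9, 189.2], 0.26)]
bin top [([204.1, 195.3], 0.65)]
tub scene [([281.4, 248.1], 0.8)]
tub top [([275.2, 201.0], 0.7)]
jar scene [([429.6, 317.9], 0.77)]
jar top [([147.6, 211.5], 0.63)]
can scene [([180.5, 193.1], 0.66)]
can top [([411.2, 201.0], 0.58)]
ball0_center scene [([208.1, 217.7], 0.6), ([363.0, 275.9], 0.5)]
ball0_center top [([198.6, 216.2], 0.45), ([207.9, 202.6], 0.2)]
{'clock': 1.2, 'joint_pos': array([-1.305,  0.241,  0.005,  1.335,  0.   ,  1.571]), 'joint_vel': array([0.001, 0.   , 0.001, 0.   , 0.001, 0.   ]), 'tau': array([  0.   , -37.222,  25.269,   0.001,   0.   ,   0.   ]), 'eef_pos': array([ 0.131, -0.482,  0.231]), 'tool_rot': array([0.991, 0.132, 0.   , 0.   ]), 'ft_force': array([ 0.315, -0.393,  0.398]), 'ft_torque': array([-0.02 ,  0.029, -0.031]), 'grasp_force': 0.0, 'grip_width': 0.08544552406142723}
scene (array([1.26 , 0.529, 0.784]), array([-0.656, -0.479, -0.584]))
top (array([0.397, 0.01 , 1.801]), array([ 0.061, -0.008, -0.998]))
```

```bash
python3 - <<'E'
import cv2,numpy as np
a=cv2.imread('pics/scene0.png');b=cv2.imread('pics/top0.png')
a=cv2.resize(a[90:360,90:490],(800,540),interpolation=3)
cv2.imwrite('pics/scene1.png',a)
b=cv2.resize(b[80:320,110:470],(800,533),interpolation=3)
cv2.imwrite('pics/top1.png',b)
E
```

```text
(no output)
```

View pics/scene1.png

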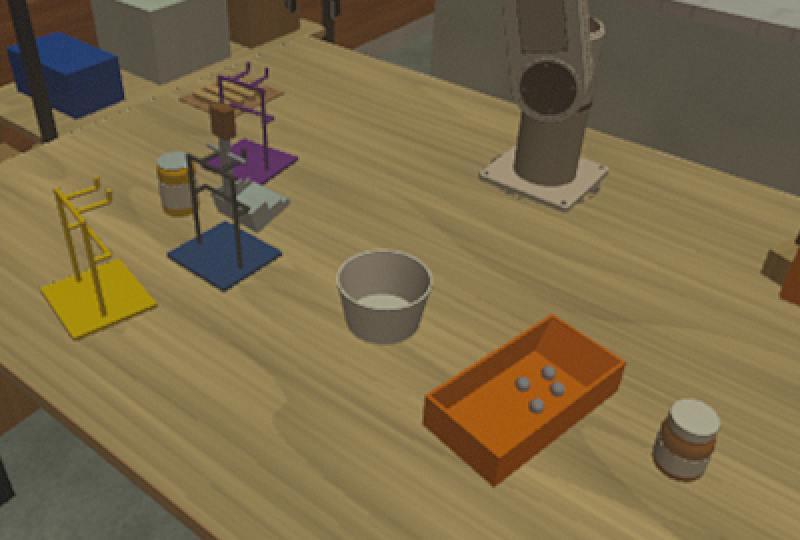

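View pics/top1.png

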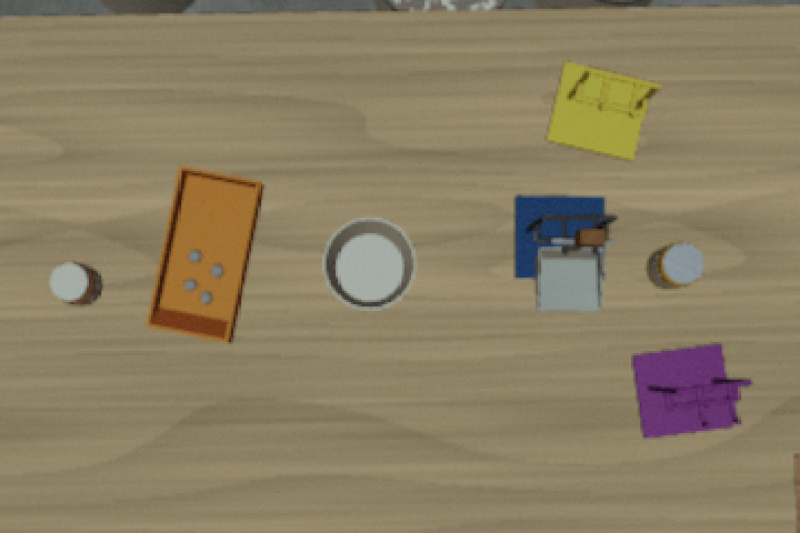

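```bash
cat > m.py <<'E'
from h import *
np.set_printoptions(precision=4,suppress=True)
S=cam("scene");T=cam("top")
def pair(n,a,b): p,r=tri([ray(*S[1:],a),ray(*T[1:],b)]); print(n,p,"res",round(r,4))
pair("hook",(204.7,168.1),(367.7,188.7));pair("grip",(204.9,149.8),(375,183.7));pair("bar",(202,164.2),(372,185.7));pair("stand",(208,216.8),(359,197.2))
pair("bin",(350.4,297.2),(204.1,195.3));pair("tub",(281.4,248.1),(275.2,201));pair("jar",(429.6,317.9),(147.6,211.5));pair("can",(180.5,193.1),(411.2,201))
hsv=cv2.cvtColor(np.ascontiguousarray(T[0]),cv2.COLOR_RGB2HSV)
m=cv2.inRange(hsv,(3,150,60),(18,255,255)); n,l,s,c=cv2.connectedComponentsWithStats(m); 
i=1+np.argmax(s[1:,4]); pts=np.argwhere(l==i)[:,::-1].astype(np.float32); print(s[i])
P=np.array([atz(*T[1:],p,.055)[:2] for p in pts],np.float32); print("bin rim",cv2.minAreaRect(P))
m=cv2.inRange(hsv,(100,120,40),(125,255,255)); n,l,s,c=cv2.connectedComponentsWithStats(m); print(s)
i=1+np.argmax(s[1:,4]);pts=np.argwhere(l==i)[:,::-1]
P=np.array([atz(*T[1:],p,.01)[:2] for p in pts],np.float32); print("base",cv2.minAreaRect(P))
# balls: grey in bin
g=(hsv[...,1]<110).astype(np.uint8); g[:, :175]=0;g[:,230:]=0;g[:150]=0;g[235:]=0
n,l,s,c=cv2.connectedComponentsWithStats(g)
for k in range(1,n):
    if 8<s[k,4]<150: print("ball",c[k],s[k,4],atz(*T[1:],c[k],.015)[:2])
E
python3 m.py
```

```text
hook [ 0.5572 -0.2777  0.1823] res 0.0001
grip [ 0.5589 -0.2814  0.2464] res 0.0099
bar [ 0.5628 -0.2866  0.1958] res 0.0033
stand [ 0.5505 -0.2848 -0.0131] res 0.0048
bin [ 0.5623  0.262  -0.0151] res 0.0017
tub [0.5377 0.012  0.0036] res 0.0004
jar [ 0.5083  0.4557 -0.0016] res 0.0018
can [ 0.5281 -0.4586 -0.0002] res 0.0025
[  38  332  106   74 4031]
bin rim ((-0.00625484436750412, 0.6255682706832886), (0.34046944975852966, 0.23388271033763885), 89.36023712158203)
[[     0      0    560    420 234142]
 [   342    169     40     36    647]
 [   365    179     12      8     62]
 [   379    180      2      1      2]
 [    78    347      1      1      1]
 [    74    349      1      1      1]
 [    73    351      1      1      1]
 [    78    350      1      1      1]
 [    82    351      1      1      1]
 [    86    350      1      1      1]
 [    67    353      2      1      2]
 [    75    353      1      1      1]
 [    85    353      1      1      1]
 [    49    356     23     20    325]
 [    70    356      1      1      1]
 [    72    357      1      1      1]
 [    77    357      1      1      1]
 [    73    359      2      2      2]
 [    85    358      1      1      1]
 [    70    360      1      1      1]
 [    80    360      1      1      1]
 [    84    360      1      1      1]
 [    73    362      1      1      1]
 [    76    362      1      1      1]
 [    71    366      1      1      1]]
base ((0.582490086555481, -0.28732606768608093), (0.1366642713546753, 0.12174560874700546), 89.0793228149414)
ball [197.2917 195.    ] 24 [0.5617 0.2796]
ball [207.  201.5] 26 [0.5388 0.2465]
ball [195.125  207.8333] 24 [0.5177 0.2873]
ball [202.04 213.6 ] 25 [0.4975 0.2637]
```

```bash
python3 -m creep '[0.1,0.05,0.15,-0.1,0.085,0.37,0.2,0.15,-0.265,0.085,0.37,0.2,0.15,-0.265,0.085,0.37,0.2,0.15,-0.265,0.085,0.37,0.2,0.15,-0.265,0.085,0.37,0.2,0.15,-0.265,0.085,0.37,0.2,0.15,-0.265,0.085,0.37,0.2,0.15,-0.265,0.085,0.37,0.2,0.15,-0.265,0.085,0.37,0.2,0.15,-0.265,0.085]'; python3 -m creep '[0.04,0,0,0,0.085,0.04,0,0,0,0.085,0.04,0,0,0,0.085,0.04,0,0,0,0.085]'
cat > w.py <<'E'
from h import *
import sys
np.set_printoptions(precision=4,suppress=True)
W=cam("wrist"); save(cv2.resize(W[0],(800,600)),sys.argv[1]); print(bot.get_obs()["eef_pos"],bot.get_obs()["tool_rot"],"camray",ray(*W[1:],(280,210)))
for t in sys.argv[2:]:
    for r in bot.place_of("wrist",t)[:2]:
        uv=np.array(r["centre"])*[560,420]; z={"hook":.185,"scoop_grip":.245,"scoop_bar":.185,"scoop_pan":.07,"tub":0,"bin":0,"ball0_center":.015}[t]
        print(t,uv,round(r["score"],2),atz(*W[1:],uv,z))
E
python3 w.py pics/w1.png hook scoop_grip scoop_bar
cat > bin.py <<'E'
from h import *
T=cam("top");hsv=cv2.cvtColor(np.ascontiguousarray(T[0]),cv2.COLOR_RGB2HSV)
m=cv2.inRange(hsv,(3,120,40),(22,255,255)); m[:150]=0;m[240:]=0;m[:,:172]=0;m[:,232:]=0
n,l,s,c=cv2.connectedComponentsWithStats(m);i=1+np.argmax(s[1:,4]);print(s[i])
P=np.array([atz(*T[1:],p[::-1],.055)[:2] for p in np.argwhere(l==i)],np.float32); print(cv2.minAreaRect(P))
E
python3 bin.py
```

```text
clock: 2.13
eef_pos: [0.4674, -0.3003, 0.3702]
tool_rot: [1.0, 0.0, 0.0, 0.0]
ft_force: [0.1, -1.3, 0.1]
grip_width: 0.0853
grasp_force: 0.0
clock: 2.47
eef_pos: [0.506, -0.3015, 0.3686]
tool_rot: [1.0, 0.001, -0.001, -0.0]
ft_force: [-0.4, 0.5, 0.0]
grip_width: 0.0851
grasp_force: 0.0
[ 0.5053 -0.3018  0.3695] [ 1.      0.0002 -0.0003 -0.0001] camray (array([ 0.5747, -0.3022,  0.5115]), array([-0.2771,  0.0055, -0.9608]))
hook [266.616 139.902] 0.59 [ 0.5571 -0.2863  0.185 ]
scoop_grip [266.616 143.514] 0.57 [ 0.5573 -0.2892  0.245 ]
[ 176  155   52   79 2816]
((0.561928927898407, 0.2586539387702942), (0.1324090212583542, 0.25101765990257263), 77.93684387207031)
```

View pics/w1.png

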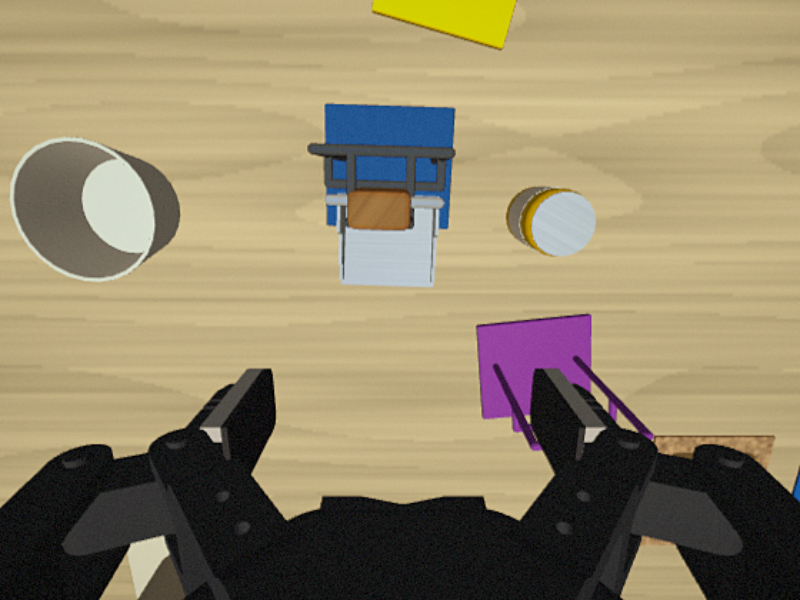

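```bash
cat > a.py <<'E'
from h import *
np.set_printoptions(precision=4,suppress=True)
W=cam("wrist")
f=lambda u,v,z:atz(*W[1:],(u*.7,v*.7),z)[:2]
print("block corners top",[f(*p,.265) for p in((348,190),(410,190),(410,230),(348,230))])
print("bar ends",f(327,200,.185),f(443,202,.185))
print("mouth",f(341,285,.072),f(434,287,.072))
print("upright tops/prong",f(327,104,.01),f(454,107,.01),f(448,229,.01))
hsv=cv2.cvtColor(np.ascontiguousarray(W[0]),cv2.COLOR_RGB2HSV)
m=cv2.inRange(hsv,(4,110,50),(14,255,255));m[:120]=0;m[175:]=0;m[:,:230]=0;m[:,300:]=0
ys,xs=np.nonzero(m);print(xs.min(),xs.max(),ys.min(),ys.max(),len(xs))
S=cam("scene")
for t in("scoop_grip","hook","scoop_bar"):
    for r in bot.place_of("scene",t)[:1]: print(t,np.array(r["centre"])*[560,420],r["score"])
p,r=tri([ray(*S[1:],(204.9,149.8)),ray(*W[1:],(266.6,143.5))]);print(p,r)
E
python3 a.py
```

```text
block corners top [array([ 0.5658, -0.2728]), array([ 0.5658, -0.3073]), array([ 0.5436, -0.3074]), array([ 0.5437, -0.272 ])]
bar ends [ 0.5564 -0.2474] [ 0.5548 -0.3333]
mouth [ 0.4636 -0.2388] [ 0.4612 -0.3365]
upright tops/prong [ 0.648  -0.2228] [ 0.6448 -0.359 ] [ 0.5146 -0.3561]
242 285 131 159 115
scoop_grip [201.992 151.62 ] 0.98
hook [213.024 127.218] 0.88
scoop_bar [200.592 166.908] 0.79
[ 0.551  -0.2856  0.2388] 0.006484194566119223
```

```bash
python3 -m creep '[0.05,0.012,0,-0.02,0.085,0.05,0.012,0,-0.02,0.085,0.05,0.012,-0.04,-0.02,0.085,0.05,0.012,-0.08,-0.02,0.085,0.05,0.012,-0.12,-0.02,0.085,0.05,0.012,-0.143,-0.02,0.085,0.05,0.012,-0.143,-0.02,0.085,0.05,0.012,-0.143,-0.02,0.085]'; python3 w.py pics/w2.png
```

```text
clock: 3.63
eef_pos: [0.5551, -0.2893, 0.2255]
tool_rot: [1.0, -0.01, -0.002, -0.001]
ft_force: [-0.2, -0.3, -0.3]
grip_width: 0.0851
grasp_force: 0.0
[ 0.5564 -0.29    0.2278] [ 1.     -0.0096  0.0006  0.0003] camray (array([ 0.6239, -0.2915,  0.3684]), array([-0.2781,  0.012 , -0.9605]))
```

View pics/w2.png

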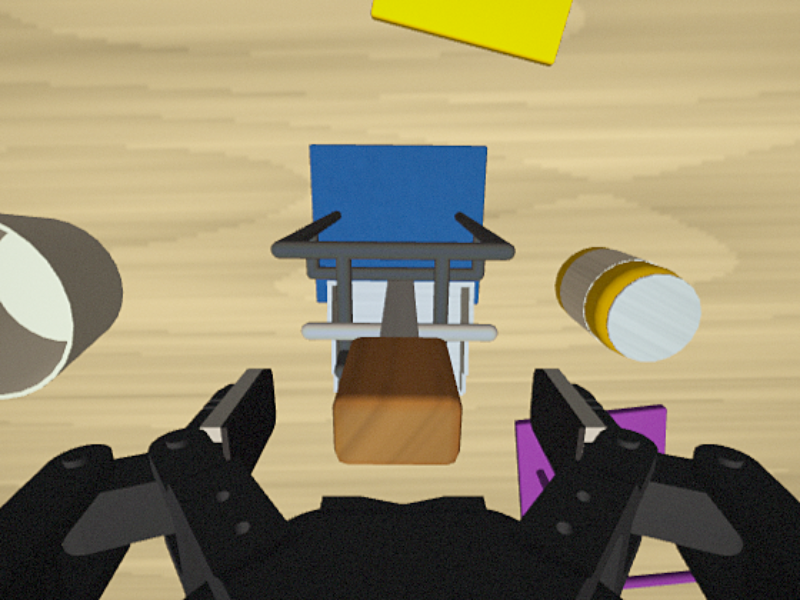

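```bash
python3 -m creep '[0,0,0,0,0.02,0,0,0,0,0.02,0,0,0,0,0.02,0,0,0,0,0.02,0,0,0,0,0.02,0,0,0,0,0.02,0,0,0,0,0.02,0,0,0,0,0.02]'
```

```text
clock: 4.35
eef_pos: [0.5566, -0.2899, 0.2279]
tool_rot: [1.0, -0.01, 0.001, 0.001]
ft_force: [0.8, 0.9, 5.8]
grip_width: 0.0352
grasp_force: 61.7
```

```bash
python3 -m creep '[0,0,0.015,0,0.02,0,0,0.04,0,0.02,0,0,0.07,0,0.02,-0.02,0,0.09,0,0.02,-0.05,0,0.1,0,0.02,-0.08,0,0.1,0,0.02,-0.08,0,0.1,0,0.02,-0.08,0,0.1,0,0.02]'; cat > tilt.py <<'E'
from h import *
np.set_printoptions(precision=4,suppress=True)
def tilt(yaw):
    o=bot.get_obs();g=np.array(o["eef_pos"])+[0,0,bot.grip_depth]
    out=[]
    pts={"scoop_bar":(0,-.062),"scoop_pan":(-.056,-.172)}
    th=np.radians(np.arange(-15,90,.5))
    for n in("scene","wrist","top"):
        C=cam(n)
        for t,(x,z) in pts.items():
            for r in bot.place_of(n,t)[:2]:
                uv=np.array(r["centre"])*[560,420]
                P=[]
                for a in th:
                    c,s=np.cos(a),np.sin(a);lx=x*c-z*s;lz=x*s+z*c
                    P.append(proj(*C[1:],g+[lx*np.cos(yaw),lx*np.sin(yaw),lz]))
                e=np.linalg.norm(np.array(P)-uv,axis=1);k=e.argmin()
                print(n,t,uv,"score",round(r["score"],2),"tilt",round(np.degrees(th[k]),1),"err",round(e[k],1))
import sys
tilt(float(sys.argv[1]))
E
python3 tilt.py -0.02
```

```text
clock: 5.02
eef_pos: [0.475, -0.2861, 0.3149]
tool_rot: [1.0, -0.009, -0.006, -0.008]
ft_force: [12.5, 3.5, -37.6]
grip_width: 0.0345
grasp_force: 64.3
scene scoop_bar [209.608 139.104] score 0.66 tilt 32.0 err 6.9
scene scoop_pan [214.088 174.09 ] score 0.93 tilt 31.0 err 5.2
wrist scoop_bar [285.712 172.494] score 0.9 tilt 42.5 err 5.0
wrist scoop_pan [279.72  158.298] score 0.83 tilt 28.5 err 3.2
top scoop_bar [376.208 200.214] score 0.83 tilt 37.0 err 1.1
top scoop_bar [366.408 208.11 ] score 0.45 tilt 13.5 err 10.3
top scoop_pan [366.8   207.606] score 0.96 tilt 26.0 err 2.7
```

```bash
python3 - <<'E'
from h import *
a=cam("scene")[0];w=cam("wrist")[0]
a=cv2.resize(a[90:230,130:270],(400,400),interpolation=2);w=cv2.resize(w,(400,300))
save(np.vstack([np.hstack([a,np.vstack([w,np.zeros((100,400,3),np.uint8)])])]),"pics/snag.png"); print(bot.get_obs()["ft_force"],bot.get_obs()["eef_pos"],bot.get_obs()["grip_width"])
E
```

```text
[-2.92148143 -0.30189515 -3.72827128] [ 0.47431775 -0.28900246  0.32388633] 0.03489768589723351
```

View pics/snag.png

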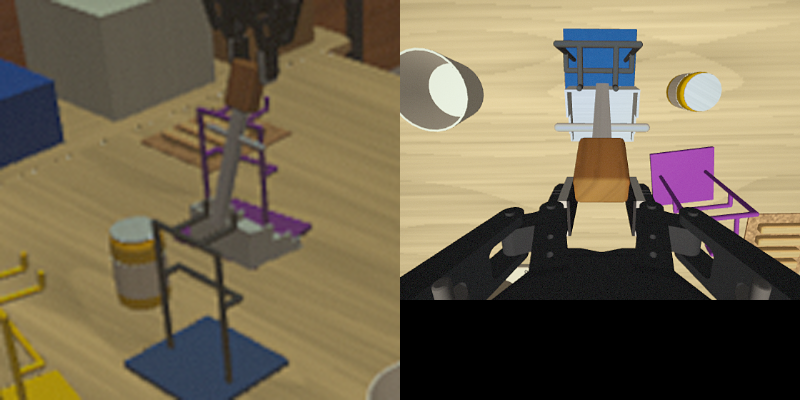

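```bash
python3 -m creep '[-0.02,0,0,0,0.02,-0.04,0,0,0,0.02,-0.06,0,0,0,0.02,-0.06,0.03,0.01,0,0.02,-0.05,0.065,0.02,-0.03,0.02,-0.03,0.1,0.02,-0.06,0.02,-0.02,0.135,0.02,-0.09,0.02,0,0.17,0.02,-0.12,0.02,0.01,0.205,0.02,-0.15,0.02,0.02,0.24,0.02,-0.19,0.02]' && python3 -m creep '[0.01,0.035,0,0,0.02,0.02,0.07,0,0,0.02,0.03,0.105,0,0,0.02,0.04,0.14,0,0,0.02,0.05,0.175,0,0,0.02,0.06,0.21,0,0,0.02,0.07,0.245,0,0,0.02,0.085,0.275,0,0,0.02,0.09,0.3,0,0,0.02,0.09,0.303,0,0,0.02]'; python3 tilt.py -0.211
```

```text
clock: 6.4
eef_pos: [0.493, -0.0724, 0.3487]
tool_rot: [0.997, -0.079, 0.004, -0.013]
ft_force: [-0.5, -0.5, -1.6]
grip_width: 0.034
grasp_force: 68.3
clock: 7.23
eef_pos: [0.5354, -0.0414, 0.3464]
tool_rot: [0.998, -0.054, 0.001, -0.028]
ft_force: [0.4, -0.2, -1.0]
grip_width: 0.0346
grasp_force: 68.3
scene scoop_bar [257.096 164.682] score 0.92 tilt 30.0 err 10.9
scene scoop_pan [263.088 203.994] score 0.9 tilt 27.5 err 10.0
scene scoop_pan [206.976 215.418] score 0.69 tilt 68.0 err 33.5
wrist scoop_bar [281.12  159.012] score 0.66 tilt 53.5 err 11.2
wrist scoop_bar [283.192 173.586] score 0.64 tilt 40.5 err 7.7
wrist scoop_pan [280.    157.584] score 0.83 tilt 29.0 err 13.7
top scoop_bar [292.096 180.516] score 0.54 tilt 33.5 err 3.9
top scoop_pan [290.92  191.898] score 0.48 tilt 22.5 err 2.3
```

```bash
python3 -c "
from h import *
np.set_printoptions(precision=3,suppress=True)
o=bot.get_obs();print(o['clock'],o['joint_pos'],o['joint_vel'],o['eef_pos'],o['tool_rot'],o['ft_force'])"
```

```text
7.6833 [-0.108  0.303  0.384  1.653  0.056  3.141] [ 0.    -0.001  0.001 -0.001  0.001 -0.   ] [ 0.535 -0.041  0.347] [ 0.998 -0.053  0.001 -0.028] [ 0.155  0.054 -2.611]
```

```bash
python3 -m creep '[0,0,0,0.12,0.02,0,0,0,0.24,0.02,0,0,0,0.36,0.02,0,0,0,0.48,0.02,0,0,0,0.6,0.02,0,0,0,0.72,0.02,0,0,0,0.84,0.02,0,0,0,0.96,0.02,0,0,0,1.08,0.02,0,0,0,1.2,0.02]' && python3 -m creep '[0,0,0,0.12,0.02,0,0,0,0.24,0.02,0,0,0,0.36,0.02,0,0,0,0.48,0.02,0,0,0,0.6,0.02,0,0,0,0.72,0.02,0,0,0,0.84,0.02,0,0,0,0.96,0.02,0,0,0,1.08,0.02,0,0,0,1.2,0.02]';  python3 -c "
from h import *
np.set_printoptions(precision=3,suppress=True)
o=bot.get_obs();print(o['clock'],o['joint_pos'],o['joint_vel'],o['eef_pos'],R.from_quat(o['tool_rot']).as_matrix(),o['ft_force'])"
```

```text
clock: 8.52
eef_pos: [0.5349, -0.041, 0.3467]
tool_rot: [0.853, 0.522, -0.015, -0.023]
ft_force: [-0.5, 0.2, -1.9]
grip_width: 0.0342
grasp_force: 68.3
clock: 9.35
eef_pos: [0.535, -0.0409, 0.3467]
tool_rot: [0.409, 0.912, -0.026, -0.011]
ft_force: [0.6, 0.2, -1.9]
grip_width: 0.0344
grasp_force: 68.3
9.35 [-0.054  0.337  0.431  1.703 -0.04   0.79 ] [ 0.031 -0.05  -0.069 -0.074 -0.057 -1.394] [ 0.535 -0.041  0.347] [[-0.665  0.745 -0.04 ]
 [ 0.746  0.664 -0.038]
 [-0.002 -0.055 -0.998]] [ 0.616  0.193 -1.907]
```

```bash
cat > st.py <<'E'
from h import *
np.set_printoptions(precision=3,suppress=True)
o=bot.get_obs();M=R.from_quat(o['tool_rot']).as_matrix();print(o['clock'],"q",o['joint_pos'],o['eef_pos'],"yaw",np.arctan2(M[1,0],M[0,0]),"pitch/roll row",M[2],o['ft_force'])
E
python3 -m creep '[0,0,0,0.12,0.02,0,0,0,0.24,0.02,0,0,0,0.36,0.02,0,0,0,0.48,0.02,0,0,0,0.6,0.02,0,0,0,0.72,0.02,0,0,0,0.84,0.02,0,0,0,0.96,0.02,0,0,0,1.08,0.02,0,0,0,1.2,0.02]' && python3 -m creep '[0,0,0,0.12,0.02,0,0,0,0.24,0.02,0,0,0,0.36,0.02,0,0,0,0.48,0.02,0,0,0,0.6,0.02,0,0,0,0.72,0.02,0,0,0,0.84,0.02,0,0,0,0.96,0.02,0,0,0,1.08,0.02,0,0,0,1.2,0.02]'; python3 -m creep '[0,0,0,0.12,0.02,0,0,0,0.24,0.02,0,0,0,0.36,0.02,0,0,0,0.48,0.02,0,0,0,0.6,0.02,0,0,0,0.72,0.02,0,0,0,0.84,0.02,0,0,0,0.96,0.02,0,0,0,1.08,0.02,0,0,0,1.2,0.02]'; python3 st.py;  python3 -m creep '[0,0,0,0.12,0.02,0,0,0,0.24,0.02,0,0,0,0.36,0.02,0,0,0,0.48,0.02]';python3 st.py
```

```text
clock: 10.18
eef_pos: [0.5349, -0.0408, 0.3468]
tool_rot: [-0.178, 0.984, -0.027, 0.006]
ft_force: [-0.6, 0.3, -2.6]
grip_width: 0.0345
grasp_force: 68.4
clock: 11.02
eef_pos: [0.5348, -0.0408, 0.3467]
tool_rot: [-0.702, 0.712, -0.019, 0.02]
ft_force: [-0.1, 0.1, -2.6]
grip_width: 0.0346
grasp_force: 68.4
clock: 11.85
eef_pos: [0.5348, -0.041, 0.3467]
tool_rot: [0.981, -0.191, 0.005, -0.028]
ft_force: [-0.1, 0.1, -2.2]
grip_width: 0.0343
grasp_force: 68.4
11.85 q [-0.107  0.289  0.365  1.632  0.054 -2.864] [ 0.535 -0.041  0.347] yaw -0.3843970056177407 pitch/roll row [-0.001 -0.056 -0.998] [-0.115  0.096 -2.232]
clock: 12.18
eef_pos: [0.5355, 0.0022, 0.3463]
tool_rot: [1.0, -0.003, -0.001, -0.008]
ft_force: [0.4, 0.6, -2.0]
grip_width: 0.0343
grasp_force: 68.3
12.1833 q [-0.005  0.303  0.384  1.655  0.016 -3.14 ] [0.535 0.002 0.346] yaw -0.006614931799390624 pitch/roll row [-0.003 -0.016 -1.   ] [ 0.393  0.619 -2.007]
```

```bash
python3 -m creep '[0,0,0,0.1,0.02,0,0,0,0.15,0.02]';python3 st.py; python3 -m creep '[0.01,0.03,0,-0.05,0.02,0.015,0.06,0,-0.1,0.02,0.02,0.09,0,-0.15,0.02,0.025,0.12,0,-0.2,0.02,0.03,0.15,0,-0.2,0.02,0.04,0.18,0,-0.2,0.02,0.045,0.21,0,-0.2,0.02,0.048,0.235,0,-0.2,0.02,0.048,0.235,0,-0.2,0.02,0.048,0.235,0,-0.2,0.02]'; python3 st.py; python3 tilt.py -0.211
```

```text
clock: 12.35
eef_pos: [0.5315, 0.0449, 0.3465]
tool_rot: [0.999, 0.046, -0.002, 0.007]
ft_force: [0.2, -0.7, -2.4]
grip_width: 0.0342
grasp_force: 68.3
12.35 q [ 0.092  0.299  0.379  1.654 -0.014 -3.141] [0.532 0.045 0.346] yaw 0.09122401063181708 pitch/roll row [-0.004  0.014 -1.   ] [ 0.19  -0.662 -2.353]
clock: 13.18
eef_pos: [0.5794, 0.2791, 0.3453]
tool_rot: [0.998, -0.055, -0.003, 0.008]
ft_force: [-0.4, -0.7, -1.4]
grip_width: 0.0342
grasp_force: 68.3
13.1833 q [ 0.454  0.576  0.802  1.81  -0.01  -2.577] [0.579 0.279 0.345] yaw -0.11038176807746818 pitch/roll row [-0.005  0.015 -1.   ] [-0.391 -0.717 -1.399]
scene scoop_bar [360.416 216.804] score 0.63 tilt 32.5 err 9.3
scene scoop_bar [178.696 191.982] score 0.3 tilt 79.0 err 178.6
scene scoop_pan [353.416 257.292] score 0.76 tilt 32.0 err 4.0
wrist scoop_bar [284.312 175.392] score 0.83 tilt 40.5 err 2.4
wrist scoop_pan [281.176 158.298] score 0.7 tilt 29.5 err 2.0
top scoop_bar [184.016 164.304] score 0.68 tilt 45.0 err 0.4
top scoop_bar [204.512 196.098] score 0.58 tilt -15.0 err 25.8
```

```bash
python3 -m creep '[-0.006,-0.023,0,-0.1,0.02,-0.006,-0.023,-0.03,-0.1,0.02,-0.006,-0.023,-0.06,-0.1,0.02,-0.006,-0.023,-0.08,-0.1,0.02,-0.006,-0.023,-0.08,-0.1,0.02,-0.006,-0.023,-0.08,-0.1,0.02]'; python3 st.py; python3 - <<'E'
from h import *
a=cam("top")[0];w=cam("wrist")[0];save(cv2.resize(w,(560,420)),"pics/w3raw.png")
a=cv2.resize(a[140:240,165:245],(320,400),interpolation=2);w=cv2.resize(w,(480,360))
save(np.hstack([a[:360],w]),"pics/enter.png")
E
```

```text
clock: 14.13
eef_pos: [0.5729, 0.2537, 0.2658]
tool_rot: [0.994, -0.107, -0.004, 0.008]
ft_force: [0.1, 0.6, -0.9]
grip_width: 0.0345
grasp_force: 68.3
14.1333 q [ 0.421  0.511  0.489  1.564 -0.009 -2.506] [0.573 0.254 0.266] yaw -0.21364618484456768 pitch/roll row [-0.006  0.016 -1.   ] [ 0.127  0.576 -0.938]
```

View pics/enter.png

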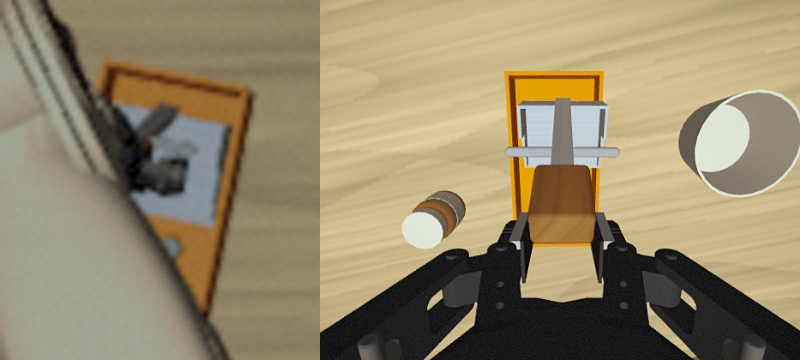

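```bash
python3 - <<'E'
from h import *
np.set_printoptions(precision=4,suppress=True)
W=cam("wrist"); hsv=cv2.cvtColor(np.ascontiguousarray(W[0]),cv2.COLOR_RGB2HSV)
m=cv2.inRange(hsv,(12,200,170),(28,255,255)); m[:, :200]=0;m[:,350:]=0
L=[];Rr=[];
for v in range(100,240,5):
    c=np.nonzero(m[v])[0]
    if len(c): L.append(atz(*W[1:],(c[0],v),.055)[:2]); Rr.append((v,c[0],c[-1]))
L=np.array(L)
print(Rr)
k=len(L); f=np.polyfit(L[:,0],L[:,1],1);print("left edge yaw",np.arctan(f[0]),"y at x=.562",np.polyval(f,.562), np.abs(np.polyval(f,L[:,0])-L[:,1]).max())
for u in range(225,345,15):
    r=np.nonzero(m[:,u])[0]; print(u,r[0],atz(*W[1:],(u,r[0]),.055)[:2],end=";")
for v in (90,100,110):
    c=np.nonzero(m[v])[0]; print(v,atz(*W[1:],(c[0],v),.055)[:2],atz(*W[1:],(c[-1],v),.055)[:2])
E
```

```text
[(100, np.int64(218), np.int64(330)), (105, np.int64(218), np.int64(330)), (110, np.int64(218), np.int64(329)), (115, np.int64(218), np.int64(329)), (120, np.int64(219), np.int64(232)), (125, np.int64(219), np.int64(222)), (130, np.int64(219), np.int64(222)), (135, np.int64(220), np.int64(223)), (140, np.int64(220), np.int64(223)), (145, np.int64(220), np.int64(223)), (150, np.int64(220), np.int64(223)), (155, np.int64(221), np.int64(224)), (160, np.int64(221), np.int64(231)), (165, np.int64(221), np.int64(234)), (170, np.int64(222), np.int64(235)), (185, np.int64(222), np.int64(236)), (190, np.int64(223), np.int64(237)), (195, np.int64(223), np.int64(237)), (200, np.int64(223), np.int64(326)), (205, np.int64(224), np.int64(326)), (210, np.int64(224), np.int64(326)), (215, np.int64(224), np.int64(325)), (220, np.int64(224), np.int64(325)), (225, np.int64(225), np.int64(325)), (230, np.int64(225), np.int64(325)), (235, np.int64(225), np.int64(325))]
left edge yaw -0.21210009413800485 y at x=.562 0.3259033051684969 0.0005711625266722198
225 84 [0.6939 0.2883];240 84 [0.6905 0.2723];255 84 [0.687  0.2563];270 84 [0.6836 0.2403];285 84 [0.6801 0.2243];300 84 [0.6766 0.2082];315 84 [0.6732 0.1922];330 84 [0.6697 0.1761];90 [0.6899 0.2984] [0.6636 0.1771]
100 [0.6796 0.3001] [0.6534 0.1789]
110 [0.6695 0.303 ] [0.6432 0.1818]
```

```bash
python3 -m creep '[-0.001,0.006,0,0,0.02,-0.001,0.006,-0.025,0,0.02,-0.001,0.006,-0.05,0,0.02,-0.001,0.006,-0.075,0,0.02,-0.001,0.006,-0.075,0,0.02]'; python3 st.py; python3 -m creep '[0.01,-0.0021,0,0,0.02,0.018,-0.0038,0,0,0.02,0.026,-0.0055,0,0,0.02,0.034,-0.0072,0,0,0.02,0.042,-0.0089,0,0,0.02,0.05,-0.0106,0,0,0.02,0.058,-0.0123,0,0,0.02,0.066,-0.014,0,0,0.02,0.0734,-0.0156,0,0,0.02,0.0734,-0.0156,0,0,0.02]'; python3 st.py; python3 tilt.py -.212; python3 - <<'E'
from h import *
a=cam("scene")[0];w=cam("wrist")[0]
a=cv2.resize(a[170:350,270:450],(400,400),interpolation=2);w=cv2.resize(w[60:270,130:410],(400,300))
save(np.hstack([a,np.vstack([w,np.zeros((100,400,3),np.uint8)])]),"pics/t2.png")
E
```

```text
clock: 14.7
eef_pos: [0.5748, 0.2611, 0.1945]
tool_rot: [0.994, -0.107, 0.001, 0.006]
ft_force: [-1.4, 0.1, 1.8]
grip_width: 0.0344
grasp_force: 80.6
14.7 q [ 0.431  0.525  0.33   1.38  -0.01  -2.497] [0.575 0.261 0.195] yaw -0.21341015425393317 pitch/roll row [ 0.003  0.011 -1.   ] [-1.356  0.055  1.769]
clock: 15.53
eef_pos: [0.6477, 0.2456, 0.1957]
tool_rot: [0.994, -0.107, -0.001, 0.005]
ft_force: [-6.1, -0.4, 13.5]
grip_width: 0.0345
grasp_force: 84.7
15.5333 q [ 0.366  0.665  0.573  1.484 -0.008 -2.562] [0.648 0.246 0.196] yaw -0.21386040173948265 pitch/roll row [-0.    0.01 -1.  ] [-6.125 -0.385 13.457]
scene scoop_bar [329.896 274.68 ] score 0.74 tilt 21.0 err 5.4
scene scoop_pan [333.592 299.502] score 0.83 tilt 14.5 err 1.0
scene scoop_pan [327.88  274.218] score 0.4 tilt 3.0 err 22.1
wrist scoop_bar [285.6 203.7] score 0.67 tilt 18.5 err 6.1
wrist scoop_pan [277.704 206.598] score 0.67 tilt 13.0 err 1.5
top scoop_bar [205.52  156.996] score 0.58 tilt 22.5 err 2.9
top scoop_pan [206.696 177.702] score 0.59 tilt 9.0 err 2.2
```

View pics/t2.png

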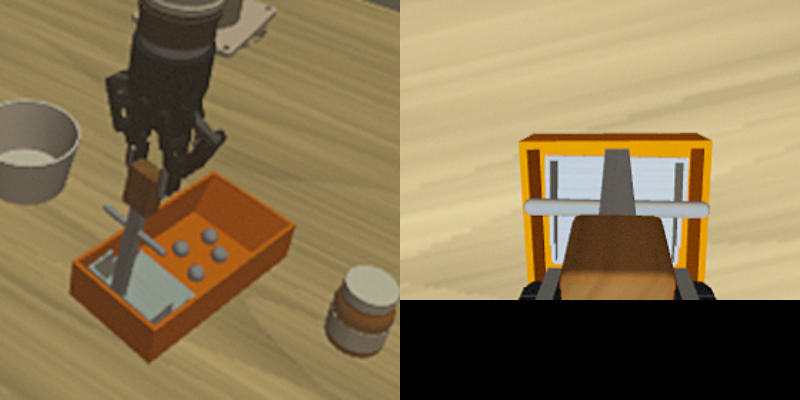

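```bash
python3 -m creep '[-0.006,0.0013,0.002,0,0.02,-0.018,0.0039,0.002,0,0.02,-0.03,0.0065,0.002,0,0.02,-0.042,0.009,0.002,0,0.02,-0.054,0.0116,0.002,0,0.02,-0.066,0.0142,0.002,0,0.02,-0.078,0.0168,0.002,0,0.02,-0.09,0.0194,0.002,0,0.02,-0.1,0.0215,0.002,0,0.02,-0.11,0.0237,0.002,0,0.02]'; python3 st.py;python3 -m creep '[-0.008,0.0017,0,0,0.02,-0.015,0.0032,0,0,0.02,-0.02,0.0043,0,0,0.02,-0.023,0.0049,0,0,0.02,-0.025,0.0054,0,0,0.02,-0.025,0.0054,0,0,0.02]'; python3 st.py; python3 tilt.py -.212; python3 - <<'E'
from h import *
a=cam("scene")[0];t=cam("top")[0]
a=cv2.resize(a[170:350,270:450],(400,400),interpolation=2);t=cv2.resize(t[150:240,165:245],(355,400),interpolation=2)
save(np.hstack([a,t]),"pics/t3.png")
E
```

```text
clock: 16.92
eef_pos: [0.5388, 0.2688, 0.1951]
tool_rot: [0.994, -0.107, 0.001, 0.007]
ft_force: [3.8, -1.0, -0.8]
grip_width: 0.0347
grasp_force: 83.2
16.9167 q [ 0.469  0.465  0.235  1.346 -0.012 -2.459] [0.539 0.269 0.195] yaw -0.21376660848977314 pitch/roll row [ 0.003  0.013 -1.   ] [ 3.813 -0.956 -0.816]
clock: 17.42
eef_pos: [0.5102, 0.2739, 0.1929]
tool_rot: [0.994, -0.106, -0.004, 0.007]
ft_force: [1.6, -0.3, -2.7]
grip_width: 0.0344
grasp_force: 82.2
17.4167 q [ 0.497  0.427  0.17   1.328 -0.008 -2.432] [0.51  0.274 0.193] yaw -0.21311063830563903 pitch/roll row [-0.006  0.015 -1.   ] [ 1.555 -0.322 -2.662]
scene scoop_bar [363.496 249.186] score 0.83 tilt 34.5 err 4.3
scene scoop_pan [359.296 279.804] score 0.78 tilt 26.0 err 0.2
scene scoop_pan [208.208 217.392] score 0.46 tilt 89.5 err 129.1
wrist scoop_bar [282.912 187.782] score 0.9 tilt 30.5 err 3.6
wrist scoop_pan [278.208 179.214] score 0.81 tilt 22.0 err 0.6
top scoop_bar [196.224 198.996] score 0.79 tilt 26.0 err 2.0
top scoop_bar [143.976 208.194] score 0.25 tilt -15.0 err 47.8
top scoop_pan [200.088 207.102] score 0.57 tilt 21.0 err 1.2
```

View pics/t3.png

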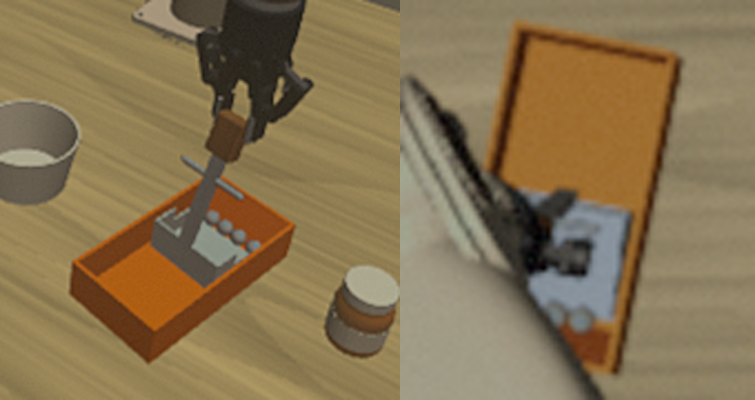

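```bash
python3 -m creep '[0,0,-0.004,0,0.02,0.004,-0.0009,-0.006,0,0.02,0.009,-0.0019,-0.007,0,0.02,0.014,-0.003,-0.008,0,0.02,0.019,-0.0041,-0.009,0,0.02,0.024,-0.0052,-0.01,0,0.02,0.029,-0.0062,-0.01,0,0.02,0.033,-0.0071,-0.01,0,0.02]'; python3 st.py; python3 tilt.py -.212
```

```text
clock: 18.63
eef_pos: [0.5465, 0.267, 0.1943]
tool_rot: [0.994, -0.107, 0.003, 0.004]
ft_force: [-9.1, -7.2, 38.2]
grip_width: 0.0344
grasp_force: 92.9
18.6333 q [ 0.46   0.473  0.245  1.341 -0.01  -2.468] [0.546 0.267 0.194] yaw -0.21360350434784348 pitch/roll row [ 0.007  0.007 -1.   ] [-9.124 -7.23  38.19 ]
scene scoop_bar [357.    255.318] score 0.85 tilt 26.5 err 4.3
scene scoop_bar [364.672 235.788] score 0.56 tilt -15.0 err 9.8
scene scoop_pan [358.4   280.098] score 0.68 tilt 15.5 err 0.8
wrist scoop_bar [281.512 209.202] score 0.91 tilt 16.5 err 1.4
wrist scoop_bar [278.992 209.286] score 0.55 tilt 16.5 err 1.2
wrist scoop_pan [278.992 214.284] score 0.97 tilt 11.5 err 1.1
top scoop_bar [198.912 191.898] score 0.56 tilt 13.5 err 3.3
top scoop_pan [200.704 206.304] score 0.71 tilt 10.5 err 2.0
```

```bash
python3 -m creep '[0,0,0.008,0,0.02,0,0,0.0125,0,0.02,0,0,0.0125,0,0.02]'; python3 st.py; python3 -m creep '[-0.006,0.0013,0,0,0.02,-0.014,0.003,0,0,0.02,-0.022,0.0047,0,0,0.02,-0.03,0.0065,0,0,0.02,-0.036,0.0077,0,0,0.02,-0.036,0.0077,0,0,0.02]'; python3 st.py; python3 tilt.py -.212; python3 - <<'E'
from h import *
a=cam("scene")[0];t=cam("top")[0]
a=cv2.resize(a[210:310,320:440],(480,400),interpolation=2);t=cv2.resize(t[180:240,180:228],(320,400),interpolation=2)
save(np.hstack([a,t]),"pics/t4.png")
E
```

```text
clock: 19.33
eef_pos: [0.5455, 0.267, 0.1975]
tool_rot: [0.994, -0.107, -0.001, 0.006]
ft_force: [2.9, -0.1, -2.3]
grip_width: 0.0344
grasp_force: 88.8
19.3333 q [ 0.46   0.477  0.26   1.361 -0.01  -2.468] [0.545 0.267 0.197] yaw -0.21347605997785218 pitch/roll row [-0.     0.013 -1.   ] [ 2.904 -0.07  -2.259]
clock: 19.83
eef_pos: [0.5062, 0.2748, 0.1957]
tool_rot: [0.994, -0.106, -0.003, 0.007]
ft_force: [2.6, -0.8, -2.5]
grip_width: 0.0346
grasp_force: 87.8
19.8333 q [ 0.502  0.419  0.165  1.331 -0.008 -2.428] [0.506 0.275 0.196] yaw -0.21176124062050056 pitch/roll row [-0.005  0.015 -1.   ] [ 2.574 -0.77  -2.504]
scene scoop_bar [362.824 248.22 ] score 0.88 tilt 39.0 err 5.4
scene scoop_pan [358.4   282.618] score 0.77 tilt 30.5 err 2.6
scene scoop_pan [380.8   278.712] score 0.41 tilt 9.0 err 11.9
wrist scoop_bar [282.52 184.38] score 0.65 tilt 34.5 err 3.1
wrist scoop_bar [510.888 102.984] score 0.42 tilt 89.5 err 234.1
wrist scoop_pan [279.384 171.78 ] score 0.8 tilt 25.0 err 0.9
top scoop_bar [196.896 195.72 ] score 0.74 tilt 41.0 err 2.7
top scoop_pan [200.424 208.992] score 0.86 tilt 20.5 err 2.0
top scoop_pan [203.224 192.402] score 0.7 tilt 38.5 err 1.9
```

View pics/t4.png

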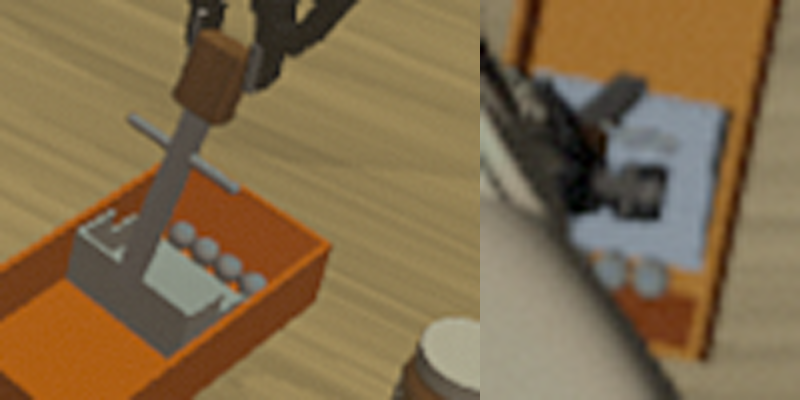

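```bash
python3 -m creep '[0,0,-0.004,0,0.02,0.006,-0.0013,-0.006,0,0.02,0.013,-0.0028,-0.007,0,0.02,0.02,-0.0043,-0.008,0,0.02,0.027,-0.0058,-0.009,0,0.02,0.033,-0.0071,-0.01,0,0.02,0.038,-0.0082,-0.01,0,0.02,0.041,-0.0088,-0.01,0,0.02,0.041,-0.0088,-0.004,0,0.02,0.041,-0.0088,0.001,0,0.02]'; python3 st.py; python3 tilt.py -.212;  python3 -m creep '[0.01,-0.0021,0.001,0,0.02,0.025,-0.0053,0.001,0,0.02,0.04,-0.0086,0.001,0,0.02,0.05,-0.0107,0.001,0,0.02,0.05,-0.0107,-0.001,0,0.02,0.05,-0.0107,-0.001,0,0.02]'; python3 st.py
```

```text
clock: 21.22
eef_pos: [0.5492, 0.2656, 0.1979]
tool_rot: [0.994, -0.107, -0.003, 0.007]
ft_force: [0.4, -0.5, -2.3]
grip_width: 0.0344
grasp_force: 91.6
21.2167 q [ 0.455  0.486  0.274  1.371 -0.008 -2.473] [0.549 0.266 0.198] yaw -0.2135597293879907 pitch/roll row [-0.004  0.014 -1.   ] [ 0.423 -0.501 -2.283]
scene scoop_bar [356.104 252.504] score 0.84 tilt 26.0 err 2.2
scene scoop_pan [356.272 279.51 ] score 0.9 tilt 16.5 err 1.6
wrist scoop_bar [282.52  204.288] score 0.98 tilt 18.5 err 3.1
wrist scoop_bar [279.72 176.82] score 0.26 tilt 39.0 err 0.3
wrist scoop_pan [282.016 206.892] score 0.76 tilt 13.0 err 3.4
top scoop_bar [196.392 189.   ] score 0.69 tilt 18.0 err 0.2
top scoop_pan [201.208 203.91 ] score 0.55 tilt 12.0 err 1.9
clock: 22.17
eef_pos: [0.5985, 0.2547, 0.1946]
tool_rot: [0.994, -0.107, -0.004, 0.007]
ft_force: [-0.2, -0.2, -2.2]
grip_width: 0.0344
grasp_force: 91.6
22.1667 q [ 0.407  0.576  0.414  1.423 -0.009 -2.521] [0.599 0.255 0.195] yaw -0.21375010525702748 pitch/roll row [-0.006  0.016 -1.   ] [-0.22  -0.154 -2.183]
```

```bash
python3 -m creep '[-0.0407,0.0088,-0.001,0,0.02,-0.0815,0.0176,-0.001,0,0.02,-0.095,0.0205,-0.001,0,0.02,-0.095,0.0205,-0.001,0,0.02,-0.095,0.0205,-0.001,0,0.02]'; python3 st.py; python3 tilt.py -.212; python3 - <<'E'
from h import *
a=cam("scene")[0];t=cam("top")[0]
a=cv2.resize(a[210:310,320:440],(480,400),interpolation=2);t=cv2.resize(t[180:240,180:228],(320,400),interpolation=2)
save(np.hstack([a,t]),"pics/t5.png")
E
```

```text
clock: 22.58
eef_pos: [0.5032, 0.276, 0.1956]
tool_rot: [0.994, -0.105, -0.002, 0.007]
ft_force: [0.4, -0.6, -1.8]
grip_width: 0.0342
grasp_force: 91.6
22.5833 q [ 0.506  0.413  0.156  1.325 -0.008 -2.424] [0.503 0.276 0.196] yaw -0.2114091598557556 pitch/roll row [-0.004  0.014 -1.   ] [ 0.44  -0.624 -1.77 ]
scene scoop_bar [364.784 247.002] score 0.73 tilt 37.5 err 4.4
scene scoop_pan [356.216 280.098] score 0.96 tilt 33.0 err 0.6
wrist scoop_bar [284.424 185.094] score 0.79 tilt 34.5 err 5.5
wrist scoop_bar [120.624 207.396] score 0.67 tilt 18.5 err 158.3
wrist scoop_pan [278.208 165.102] score 0.85 tilt 27.5 err 0.3
top scoop_bar [197.008 198.786] score 0.75 tilt 34.0 err 3.3
top scoop_pan [202.72  204.708] score 0.73 tilt 26.5 err 3.6
```

View pics/t5.png

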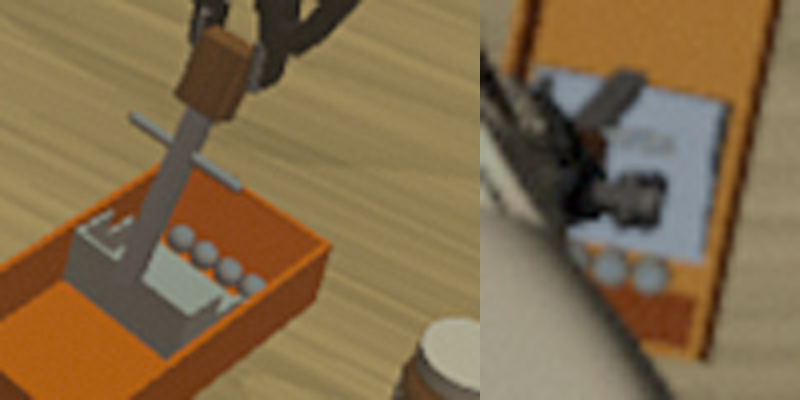

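```bash
python3 -m creep '[0,0,-0.004,0,0.02,0.006,-0.0013,-0.006,0,0.02,0.013,-0.0028,-0.007,0,0.02,0.02,-0.0043,-0.008,0,0.02,0.027,-0.0058,-0.009,0,0.02,0.034,-0.0072,-0.01,0,0.02,0.041,-0.0088,-0.01,0,0.02,0.045,-0.0097,-0.01,0,0.02,0.045,-0.0097,-0.005,0,0.02,0.045,-0.0097,-0.001,0,0.02]'; python3 st.py; python3 tilt.py -.212|grep -v bar;  python3 -m creep '[0,0,0,0.1,0.02,-0.002,0.0004,0,0,0.02,-0.004,0.0009,0,-0.1,0.02,-0.006,0.0013,0,0,0.02,-0.008,0.0017,0,0.1,0.02,-0.01,0.0021,0,0,0.02,-0.012,0.0026,0,-0.1,0.02,-0.014,0.003,0,0,0.02,-0.016,0.0034,0,0.1,0.02,-0.018,0.0039,0,0,0.02]'; python3 st.py;  python3 tilt.py -.212|grep -v bar
```

```text
clock: 23.97
eef_pos: [0.5496, 0.2657, 0.195]
tool_rot: [0.994, -0.107, -0.002, 0.007]
ft_force: [1.2, 0.4, -2.8]
grip_width: 0.0344
grasp_force: 94.3
23.9667 q [ 0.455  0.487  0.269  1.363 -0.009 -2.473] [0.55  0.266 0.195] yaw -0.21352692538635143 pitch/roll row [-0.002  0.013 -1.   ] [ 1.238  0.372 -2.845]
scene scoop_pan [357.28 281.61] score 0.89 tilt 16.0 err 0.2
wrist scoop_pan [279.608 203.49 ] score 0.71 tilt 14.0 err 1.2
top scoop_pan [202.888 204.12 ] score 0.51 tilt 12.0 err 3.5
clock: 25.25
eef_pos: [0.5334, 0.2697, 0.1951]
tool_rot: [0.994, -0.105, 0.0, 0.007]
ft_force: [2.7, -1.2, -0.4]
grip_width: 0.0345
grasp_force: 94.6
25.25 q [ 0.474  0.458  0.223  1.343 -0.011 -2.457] [0.533 0.27  0.195] yaw -0.21077332308479707 pitch/roll row [ 0.002  0.013 -1.   ] [ 2.665 -1.233 -0.411]
scene scoop_pan [359.016 280.182] score 0.93 tilt 19.0 err 0.3
scene scoop_pan [346.416 295.596] score 0.49 tilt 39.5 err 7.9
wrist scoop_pan [278.88  193.494] score 0.71 tilt 17.5 err 0.4
top scoop_pan [201.488 208.698] score 0.68 tilt 12.5 err 3.2
top scoop_pan [203.112 194.586] score 0.26 tilt 27.5 err 2.0
```

```bash
cat > balls.py <<'E'
from h import *
import sys
np.set_printoptions(precision=4,suppress=True)
zz=float(sys.argv[1]) if len(sys.argv)>1 else .015
e=np.array([np.cos(.212),-np.sin(.212)]);f=np.array([np.sin(.212),np.cos(.212)]);c=np.array([.5603,.262])
for n in("scene","top"):
    C=cam(n)
    seen=[]
    for t in("ball0_center",):
        for r in bot.place_of(n,t):
            uv=np.array(r["centre"])*[560,420];p=atz(*C[1:],uv,zz)[:2]-c
            print(n,uv.round(1),round(r["score"],2),"bin xy mm",(1000*np.array([p@e,p@f])).round(1))
    if n=="scene":
        hsv=cv2.cvtColor(np.ascontiguousarray(C[0]),cv2.COLOR_RGB2HSV)
        # project bin front region and list grey blobs there
        ok=((hsv[...,1]<90)&(hsv[...,2]>70)).astype(np.uint8)
        mask=np.zeros_like(ok);q=[proj(*C[1:],[*(c+a*e+b*f),h]) for a,b,h in((-.045,-.056,.02),(-.045,.056,.02),(-.12,.056,.03),(-.12,-.056,.03))]
        cv2.fillConvexPoly(mask,np.array(q).astype(np.int32),1)
        g=cv2.cvtColor(np.ascontiguousarray(C[0]),cv2.COLOR_RGB2GRAY)
        x0,y0=np.min(q,0).astype(int);x1,y1=np.max(q,0).astype(int)
        print("rows",y0,"cols",x0)
        for v in range(y0,y1,1): print("".join(" .:-=+*#%@"[int(g[v,u])//26] if ok[v,u] else " " for u in range(x0-5,x1+3)))
E
python3 balls.py
```

```text
scene [368.  273.2] 0.62 bin xy mm [-80.3 -10.2]
scene [359.7 253.8] 0.61 bin xy mm [-124.4  -76.9]
rows 254 cols 347
               :::::::-=+=                                
               ::::::::-====                              
              :::::::   :-=+=                             
             ::::::::     -====                           
             :::::::-      :-=+=                          
             :::::::        :-===                         
            ::::::-:          :-==                        
            :::::::            :-                         
            :::::::                                       
           ::::::::                                       
   ==    =-:::::::                                        
  =+=   =+=::::::-                                        
===-- -==-::::::::  -====                                 
+=---=+=-::::::::  -=====                                 
----===--:::::::-  :-====-                                
---------:::::::-++---===-                                
---------:::::::=+++=----    -        
[... 531 characters left out ...]
                    
:::-::::::::-++++++++++++++++++++=----   ====             
:--::::::::-=++++++++++++++++++++++=    -===              
-::::::::::-+++++++++++++++++++++++++   -==               
:--:--:::::--+++++++++++++++++++++++++=-=                 
--:--:-::::::-=++++++++++++++++++++++++=                  
::--:--:::-:::-=+++++++++++++++=+++++==                   
 :::::-:::::::::=+++++++++++++=-=++=-                     
  -:::--::::-::::-=++++++++++=--++=-                      
    :--:--::-:::::-=++++++++=--=+=                        
     ::---:::-::::::=+++++=----==                         
      -:::::::::::::--=++=------                          
       -::::-:::::::::-==-----
```

```bash
python3 -m creep '[0,0,-0.004,0,0.02,0.005,-0.0011,-0.007,0,0.02,0.01,-0.0021,-0.009,0,0.02,0.015,-0.0032,-0.01,0,0.02,0.018,-0.0039,-0.01,0,0.02,0.018,-0.0039,-0.005,0,0.02,0.018,-0.0039,-0.001,0,0.02]'; python3 tilt.py -.212|grep "wrist scoop_pan";  python3 -m creep '[-0.002,0.0004,0,0.12,0.02,-0.004,0.0009,0,0.15,0.02,-0.007,0.0015,0,0.15,0.02,-0.01,0.0021,0,0.15,0.02,-0.013,0.0028,0,0.15,0.02,-0.016,0.0034,0,0.15,0.02,-0.018,0.0039,0,0.15,0.02]'; python3 st.py;  python3 tilt.py -.06|grep "wrist scoop_pan"; python3 -m creep '[-0.002,0.0004,0,-0.1,0.02,-0.003,0.0006,0,-0.2,0.02,-0.004,0.0009,0,-0.3,0.02,-0.007,0.0015,0,-0.3,0.02,-0.01,0.0021,0,-0.3,0.02,-0.012,0.0026,0,-0.3,0.02,-0.012,0.0026,0,-0.2,0.02,-0.014,0.003,0,-0.1,0.02]'; python3 st.py;  python3 tilt.py -.212|grep "wrist scoop_pan";python3 balls.py
```

```text
clock: 26.48
eef_pos: [0.5471, 0.2659, 0.1931]
tool_rot: [0.994, -0.106, -0.005, 0.007]
ft_force: [0.4, 0.1, -2.6]
grip_width: 0.0341
grasp_force: 96.2
wrist scoop_pan [279.384 206.01 ] score 0.73 tilt 13.5 err 0.9
clock: 27.52
eef_pos: [0.531, 0.2696, 0.193]
tool_rot: [0.999, -0.032, -0.002, 0.007]
ft_force: [3.6, -0.8, -2.3]
grip_width: 0.0345
grasp_force: 96.4
27.5167 q [ 0.475  0.457  0.216  1.34  -0.011 -2.603] [0.531 0.27  0.193] yaw -0.06358481512926384 pitch/roll row [-0.003  0.015 -1.   ] [ 3.632 -0.849 -2.264]
wrist scoop_pan [283.472 254.898] score 0.48 tilt -3.0 err 4.5
wrist scoop_pan [240.296 233.982] score 0.39 tilt 4.0 err 38.5
clock: 28.63
eef_pos: [0.516, 0.2729, 0.1926]
tool_rot: [0.997, -0.078, -0.004, 0.007]
ft_force: [3.8, 0.2, -3.0]
grip_width: 0.0345
grasp_force: 96.6
28.6333 q [ 0.491  0.436  0.183  1.331 -0.008 -2.494] [0.516 0.273 0.193] yaw -0.15681085385681848 pitch/roll row [-0.006  0.014 -1.   ] [ 3.794  0.163 -3.007]
wrist scoop_pan [281.792 177.282] score 0.94 tilt 23.0 err 2.8
scene [368.8 271.9] 0.62 bin xy mm [-86.1 -12. ]
scene [367.1 269.9] 0.42 
[... 1555 characters left out ...]
                    
------------:-=+++++++++++++++++=-:---   ====             
------------:-+++++++++++++++++++=-     -===              
-----------::-=++++++++++++++++++++     -==               
-----:----::::-=+++++++++++++++++++++  -=                 
--------------::-=+++++++++++++++=++++==                  
--------------:::-=+++++++++++++==+++==                   
 ----------------:--=++++++++++=-=++=                     
  --------:-------::-=+++++++=---==-                      
    -:------------:::--=++++=----=                        
     --------:---:---::-=++=-----                         
      ------:-------:-::-==-----                          
        --------------:::-----
```

```bash
python3 - <<'E'
from h import *
np.set_printoptions(precision=1,suppress=True)
C=cam("scene");e=np.array([np.cos(.212),-np.sin(.212)]);f=np.array([np.sin(.212),np.cos(.212)]);c=np.array([.5603,.262])
B=lambda u,v,z:1000*np.array([(atz(*C[1:],(u,v),z)[:2]-c)@e,(atz(*C[1:],(u,v),z)[:2]-c)@f])
for p in((364,273),(367,275),(374,280),(377,282),(380,284)): print("lip",p,B(*p,.007))
for p in((363,267.5),(371,273.5),(376.5,277.5),(385,281)): print("ball",p,B(*p,.015))
for p in ((-.092,-.058,.005),(-.092,.058,.005),(-.1,0,.019)): print(p,proj(*C[1:],[*(c+p[0]*e+p[1]*f),p[2]]))
g=cv2.cvtColor(np.ascontiguousarray(C[0]),cv2.COLOR_RGB2HSV)
for v in (270,274,278,282): print(v,[tuple(int(k) for k in g[v,u]) for u in range(360,392,2)])
E
```

```text
lip (364, 273) [-79.5 -22.1]
lip (367, 275) [-80.  -11.8]
lip (374, 280) [-80.   12.7]
lip (377, 282) [-80.4  22.7]
lip (380, 284) [-80.8  32.5]
ball (363, 267.5) [-87.1 -33.5]
ball (371, 273.5) [-86.   -4.2]
ball (376.5, 277.5) [-85.6  15.1]
ball (385, 281) [-93.2  38. ]
(-0.092, -0.058, 0.005) [356.9 264.6]
(-0.092, 0.058, 0.005) [390.1 288. ]
(-0.1, 0, 0.019) [375.6 271. ]
270 [(21, 39, 84), (13, 47, 86), (14, 30, 111), (21, 24, 108), (12, 212, 130), (8, 97, 124), (10, 140, 133), (12, 215, 139), (11, 202, 139), (13, 214, 136), (12, 207, 138), (12, 207, 138), (12, 214, 137), (13, 221, 135), (12, 211, 138), (12, 203, 137)]
274 [(47, 23, 154), (49, 24, 150), (37, 29, 151), (13, 166, 177), (7, 33, 70), (12, 37, 117), (37, 18, 125), (11, 99, 116), (9, 99, 126), (9, 117, 133), (13, 227, 137), (12, 205, 139), (12, 212, 137), (12, 203, 138), (12, 204, 139), (12, 216, 137)]
278 [(48, 22, 149), (49, 24, 148), (49, 24, 151), (52, 25, 150), (48, 22, 150), (33, 31, 149), (12, 177, 186), (18, 44, 70), (17, 40, 116), (30, 18, 125), (10, 84, 118), (12, 222, 140), (12, 229, 139), (12, 205, 139), (12, 208, 135), (13, 215, 159)]
282 [(47, 24, 148), (46, 23, 145), (48, 23, 147), (47, 24, 148), (48, 23, 147), (47, 24, 147), (48, 21, 144), (49, 24, 150), (60, 20, 142), (12, 167, 171), (14, 242, 159), (85, 18, 87), (11, 66, 136), (13, 194, 172), (14, 214, 144), (12, 194, 109)]
```

```bash
python3 -m creep '[0,0,-0.004,-0.055,0.02,0.006,-0.0013,-0.006,-0.055,0.02,0.013,-0.0028,-0.008,-0.055,0.02,0.02,-0.0043,-0.009,-0.055,0.02,0.027,-0.0058,-0.01,-0.055,0.02,0.031,-0.0067,-0.01,-0.055,0.02,0.033,-0.0071,-0.01,-0.055,0.02,0.033,-0.0071,-0.005,-0.055,0.02,0.033,-0.0071,-0.002,-0.055,0.02]'; python3 st.py; python3 tilt.py -.212|grep "scoop_pan"; python3 -m creep '[0,0,0,0,0.04,0,0,0,0,0.05,0,0,0,0,0.05,0,0,0,0,0.05,0,0,0,0,0.05]';python3 st.py; python3 tilt.py -.212
```

```text
clock: 30.08
eef_pos: [0.5501, 0.2657, 0.1923]
tool_rot: [0.994, -0.108, -0.003, 0.006]
ft_force: [0.2, 0.2, -2.8]
grip_width: 0.0344
grasp_force: 100.3
30.0833 q [ 0.454  0.489  0.266  1.358 -0.008 -2.47 ] [0.55  0.266 0.192] yaw -0.21728101306337436 pitch/roll row [-0.004  0.013 -1.   ] [ 0.248  0.182 -2.753]
scene scoop_pan [357.672 281.61 ] score 0.66 tilt 15.0 err 0.3
scene scoop_pan [180.32  192.612] score 0.39 tilt 89.5 err 158.7
wrist scoop_pan [278.992 208.908] score 0.91 tilt 12.5 err 0.4
top scoop_pan [198.8   205.716] score 0.69 tilt 9.5 err 0.2
clock: 30.95
eef_pos: [0.55, 0.2656, 0.1906]
tool_rot: [0.994, -0.109, -0.003, 0.007]
ft_force: [-0.1, 0.3, 0.6]
grip_width: 0.0499
grasp_force: 0.0
30.95 q [ 0.454  0.491  0.264  1.357 -0.009 -2.469] [0.55  0.266 0.191] yaw -0.21813447320183385 pitch/roll row [-0.004  0.015 -1.   ] [-0.099  0.319  0.59 ]
scene scoop_bar [356.104 254.184] score 0.97 tilt 24.0 err 1.6
scene scoop_pan [355.712 281.19 ] score 0.6 tilt 16.0 err 2.0
wrist scoop_bar [285.208 213.78 ] score 0.71 tilt 12.0 err 6.0
wrist scoop_bar [124.6   248.094] score 0.34 tilt -9.0 err 155.0
wrist scoop_pan [281.792 207.312] score 0.9 tilt 13.0 err 3.2
top scoop_bar [196.504 189.714] score 0.71 tilt 15.5 err 0.1
top scoop_pan [199.976 206.808] score 0.77 tilt 8.5 err 1.1
```

```bash
python3 -m creep '[0,0,0,-0.1,0.085,0,0,0,-0.22,0.085,0,0,0,-0.34,0.085,0,0,0,-0.46,0.085,0,0,0,-0.58,0.085,0,0,0,-0.7,0.085,0,0,0,-0.82,0.085,0,0,0,-0.94,0.085,0,0,0,-1.06,0.085,0,0,0,-1.18,0.085]' && python3 -m creep '[0,0,0,-0.12,0.085,0,0,0,-0.24,0.085,0,0,0,-0.36,0.085,0,0,0,-0.48,0.085,0,0,0,-0.6,0.085,0,0,0,-0.72,0.085,0,0,0,-0.84,0.085,0,0,0,-0.96,0.085,0,0,0,-1.08,0.085,0,0,0,-1.2,0.085]' && python3 -m creep '[0,0,0,-0.12,0.085,0,0,0,-0.24,0.085,0,0,0,-0.36,0.085,0,0,0,-0.48,0.085,0,0,0,-0.6,0.085,0,0,0,-0.72,0.085,0.004,-0.001,-0.008,-0.756,0.085,0.004,-0.001,-0.017,-0.756,0.085,0.004,-0.001,-0.017,-0.756,0.085]'; python3 st.py
```

```text
clock: 32.23
eef_pos: [0.5501, 0.2656, 0.191]
tool_rot: [0.763, -0.646, -0.006, 0.004]
ft_force: [-0.5, 1.6, 0.2]
grip_width: 0.0847
grasp_force: 0.0
clock: 33.07
eef_pos: [0.5501, 0.2656, 0.1911]
tool_rot: [-0.266, 0.964, 0.007, -0.0]
ft_force: [-0.6, -0.0, -0.4]
grip_width: 0.0847
grasp_force: 0.0
clock: 33.82
eef_pos: [0.553, 0.264, 0.1718]
tool_rot: [0.106, 0.994, 0.006, 0.001]
ft_force: [-0.9, -0.1, -1.2]
grip_width: 0.0848
grasp_force: 0.0
33.8167 q [0.441 0.487 0.209 1.284 0.009 0.652] [0.553 0.264 0.172] yaw 2.9300209401246313 pitch/roll row [-0.001  0.012 -1.   ] [-0.897 -0.061 -1.247]
```

```bash
python3 -m creep '[0,0,0,0,0.02,0,0,0,0,0.02,0,0,0,0,0.02,0,0,0,0,0.02,0,0,0,0,0.02,0,0,0,0,0.02,0,0,0,0,0.02]'; python3 tilt.py -.212|grep "scoop_pan"; python3 balls.py | head -3; python3 -m creep '[-0.002,0.0004,0.001,0,0.02,-0.005,0.0011,0.001,0,0.02,-0.008,0.0017,0.001,0,0.02,-0.011,0.0024,0.001,0,0.02,-0.014,0.003,0.001,0,0.02,-0.017,0.0037,0.001,0,0.02,-0.02,0.0043,0.001,0,0.02]'; python3 st.py;python3 tilt.py -.212|grep "scoop_pan";python3 balls.py
```

```text
clock: 34.4
eef_pos: [0.5542, 0.2646, 0.1743]
tool_rot: [0.106, 0.994, 0.007, 0.003]
ft_force: [-0.7, -0.2, 0.7]
grip_width: 0.0359
grasp_force: 62.8
scene scoop_pan [358.008 279.888] score 0.83 tilt 8.5 err 4.2
wrist scoop_pan [279.888 168.21 ] score 0.88 tilt 10.0 err 0.4
top scoop_pan [200.2   207.186] score 0.5 tilt 7.0 err 0.6
scene [368.8 274. ] 0.55 bin xy mm [-79.7  -6.7]
rows 254 cols 347
              :::::-=                                     
clock: 35.63
eef_pos: [0.5338, 0.2689, 0.1749]
tool_rot: [0.106, 0.994, 0.007, 0.003]
ft_force: [3.2, -0.8, -2.8]
grip_width: 0.0354
grasp_force: 61.7
35.6333 q [0.462 0.452 0.161 1.268 0.009 0.675] [0.534 0.269 0.175] yaw 2.9289518895360485 pitch/roll row [-0.004  0.014 -1.   ] [ 3.247 -0.817 -2.776]
scene scoop_pan [359.912 282.702] score 0.78 tilt 15.5 err 1.1
scene scoop_pan [376.488 278.292] score 0.7 tilt 0.5 err 6.5
wrist scoop_pan [281.12  187.698] score 0.62 tilt 16.5 err 1.1
wrist scoop_pan [275.52  136.416] score 0.27 tilt -0.5 err 4.8
top scoop_pan [200.928 207.984] score 0.58 tilt 13.0 err 1.4
top scoop_pan [274.792 200
[... 1616 characters left out ...]
=                   
------:::--:::-+++++++++++++++++ : ----    =              
------:-::::::=++++++++++++++++++=-::-   -==              
-----:-::::::-+++++++++++++++++++++=    :-=               
-------:-::-:-=++++++++++++++++++++++   -                 
:------:-::--:-=++++++++++++++++++++++                    
::-:---:::---:::-++++++++++++++++++++++                   
 ::-:------::::::-=++++++++++++++=++++                    
  -----:-----:::::-=+++++++++++=--++                      
   -:--:------:::::--=++++++++=--=+                       
     ::-------:::::::-=++++++=---                         
      -:-:-:--:-:-::::-=+++=----                          
       -:-:::::-::::-:::-==---
```

```bash
python3 -m creep '[-0.0034,0.0007,0.006,0,0.02,-0.0068,0.0015,0.012,0,0.02,-0.0102,0.0022,0.018,0,0.02,-0.0136,0.0029,0.024,0,0.02,-0.0169,0.0036,0.03,0,0.02,-0.0169,0.0036,0.03,0,0.02]'; python3 balls.py .04; python3 -m creep '[-0.001,0.0002,-0.033,0,0.02,0.002,-0.0004,-0.034,0,0.02,0.002,-0.0004,-0.034,0,0.02]';python3 st.py;python3 tilt.py -.212|grep "wrist scoop_pan";python3 balls.py
```

```text
clock: 36.78
eef_pos: [0.5168, 0.2733, 0.2075]
tool_rot: [0.106, 0.994, 0.008, 0.003]
ft_force: [2.0, 0.2, 0.7]
grip_width: 0.0355
grasp_force: 61.9
rows 254 cols 347
          +       :---::--                                
         ++=     -:--:-::                                 
       ++==    =+-:--:---                                 
     +++=--  ==+=---:----                                 
    ++=----  +=-----::::                                  
  =++=-----==------:::--                                  
  -===-----=-------::--                                   
   -====-----------:--:======                             
  -::-=+=------:----:::+++==+=                            
  --::-===-----:--::-:-+++++=-                            
  ----::===--=-:-::--:=++++++=                            
 ------::-==++-:--:-:-++++++++  -==                       
  ----::-:-=+=--:-:::=++++++++++====                      
 -------:-::--:-----:++++++++++++====                     
 -----------:::-:--:-++++++++++++++=-                     
 -----------:--:-::-=+++++++++++++++=           
[... 3471 characters left out ...]
              
   ---------------::::=++++++++++++++==+++                
    ---------------::::-=+++++++++++=-=+++                
      --:---:---------:::=++++++++=---++                  
       -::-:-------::::::--=+++++=---=+                   
         :------:----:--:::-=++=-----                     
          --:--:-:-:---:--:::==-----                      
            ---:---:--:--:-::-----                        
             -:----:-:-:---:-----                         
              -:-:----------:---                          
               --:-----::--:--                            
top [358.  195.5] 0.54 bin xy mm [ 103.4 -525.4]
top [188.6 199.4] 0.39 bin xy mm [-23.   43.6]
```

```bash
python3 -m creep '[0,0,0.02,0,0.02,0.005,-0.0011,0.04,0,0.02,0.025,-0.0054,0.04,0,0.02,0.05,-0.0107,0.04,0,0.02,0.07,-0.015,0.04,0,0.02,0.08,-0.0172,0.04,0,0.02,0.09,-0.0193,0.038,0,0.02,0.1,-0.0215,0.038,0,0.02,0.11,-0.0236,0.038,0,0.02,0.1193,-0.0256,0.038,0,0.02]'; python3 -m creep '[0,0,0,0,0.02,0,0,0,0,0.02]'; python3 st.py;python3 tilt.py -.212|grep "scoop_pan";python3 - <<'E'
from h import *
C=cam("scene");e=np.array([np.cos(.212),-np.sin(.212)]);f=np.array([np.sin(.212),np.cos(.212)]);c=np.array([.5603,.262])
hsv=cv2.cvtColor(np.ascontiguousarray(C[0]),cv2.COLOR_RGB2HSV)
ok=((hsv[...,1]<110)&(hsv[...,2]>60)).astype(np.uint8)
for v in range(254,306): print(v,"".join("#" if ok[v,u] else " " for u in range(320,400)))
E
```

```text
clock: 38.72
eef_pos: [0.637, 0.2464, 0.2066]
tool_rot: [0.106, 0.994, 0.007, -0.001]
ft_force: [0.3, -0.3, -2.7]
grip_width: 0.0353
grasp_force: 64.4
clock: 38.88
eef_pos: [0.6371, 0.2463, 0.2069]
tool_rot: [0.106, 0.994, 0.006, 0.0]
ft_force: [0.0, -0.7, -2.4]
grip_width: 0.0354
grasp_force: 64.6
38.8833 q [0.364 0.629 0.537 1.473 0.012 0.577] [0.637 0.246 0.207] yaw 2.9285817970416965 pitch/roll row [ 0.001  0.013 -1.   ] [ 0.009 -0.676 -2.373]
scene scoop_pan [333.088 292.992] score 0.65 tilt 16.5 err 2.0
wrist scoop_pan [279.216 194.796] score 0.96 tilt 19.0 err 1.0
top scoop_pan [202.608 173.292] score 0.66 tilt 16.0 err 2.7
254     ###  ############# ##    ###                            ### # #   ##   ##  #
255 ###   ### ###########     ####                               ###     ##  #### # 
256 #####   #  #########    # ###                                  ##   ## ###  # ##
257 ##    ### ###########    ##                                     ###    ## #   ##
258  ##### #  ############# ##                                        ##  #  #   #  
259  #  # # # ##############        
[... 3258 characters left out ...]
    ### # #  #    # 
298 ########################################                       ###    #   #    #
299 ######################################                        #####   # ### ####
300  ####################################                        #### ##   ##     # 
301   #################################                         ### # ## # ## # ####
302    ###############################                         # #   ### ##### #    
303     ############################                         ## ### #   # ### ## #  
304       #########################                        ### #    #   #  #### # # 
305        #######################                         # ### ## #  #  #  # ## ##
```

```bash
python3 -m creep '[0,0,-0.015,0,0.02,0,0,-0.026,0,0.02,0.005,-0.0011,-0.028,0,0.02,0.01,-0.0021,-0.03,0,0.02,0.015,-0.0032,-0.032,0,0.02,0.02,-0.0043,-0.034,0,0.02,0.02,-0.0043,-0.034,0,0.02]'; python3 st.py;python3 tilt.py -.212|grep "scoop_pan";python3 - <<'E'
from h import *
np.set_printoptions(precision=1,suppress=True)
C=cam("scene");e=np.array([np.cos(.212),-np.sin(.212)]);f=np.array([np.sin(.212),np.cos(.212)]);c=np.array([.5603,.262])
hsv=cv2.cvtColor(np.ascontiguousarray(C[0]),cv2.COLOR_RGB2HSV)
ok=((hsv[...,1]<110)&(hsv[...,2]>60)).astype(np.uint8)
n,l,s,ce=cv2.connectedComponentsWithStats(ok,connectivity=4)
for k in range(1,n):
    if 8<s[k,4]<80:
        p=atz(*C[1:],ce[k],.015)[:2]-c; q=np.array([p@e,p@f])*1000
        if abs(q[0])<130 and abs(q[1])<65: print(ce[k],s[k,4],q)
for v in range(260,300): print(v,"".join("#" if ok[v,u] else " " for u in range(320,400)))
E
```

```text
clock: 39.97
eef_pos: [0.6597, 0.2422, 0.1779]
tool_rot: [0.106, 0.994, 0.008, 0.004]
ft_force: [-4.7, 0.2, 5.5]
grip_width: 0.0354
grasp_force: 64.6
39.9667 q [0.347 0.674 0.543 1.426 0.011 0.56 ] [0.66  0.242 0.178] yaw 2.928546411292208 pitch/roll row [-0.006  0.016 -1.   ] [-4.655  0.18   5.474]
scene scoop_pan [333.48  298.914] score 0.88 tilt 7.0 err 2.2
scene scoop_pan [367.08 285.6 ] score 0.27 tilt -15.0 err 14.6
wrist scoop_pan [278.096 169.008] score 0.72 tilt 10.0 err 2.0
wrist scoop_pan [279.888 255.192] score 0.68 tilt 39.0 err 0.5
top scoop_pan [207.424 173.418] score 0.68 tilt 10.5 err 1.0
[351.1 276.9] 35 [-32.7 -30.3]
[358.1 281.1] 39 [-35.5  -7.7]
[368.1 286.1] 38 [-42.4  20.9]
260 #    # ####     ####                                                 ###### # ##
261 ###  # #####    ####                                                  ### #     
262 ####   ######   ####                                                    ##   # #
263 #####  ######## ####                                                     ####  #
264 ###################                               
[... 2303 characters left out ...]
              ##  #   
292 ##########################                                              ## #    
293 ###########################                                           ## #  #   
294 ############################                                         ##     ## #
295 ##############################                                      # # #  # #  
296 ###############################                                   ### ##  # # ##
297 ################################                                 ####  #  #     
298 ##################################                             #### # #        #
299 ###################################                            ### ##  #  #  #
```

```bash
python3 -m creep '[0,0,0,0,0.045,0,0,0,0,0.06,-0.008,0.0017,0,0,0.06,-0.019,0.004,0,0,0.06,-0.019,0.004,0,0,0.06,-0.019,0.004,0.001,0,0.02,-0.019,0.004,0.001,0,0.02,-0.019,0.004,0.001,0,0.02,-0.019,0.004,0.001,0,0.02,-0.019,0.004,0.001,0,0.02]'; python3 -m creep '[0,0,0,0,0.02,0,0,0,0,0.02]'; python3 st.py;python3 tilt.py -.212|grep "wrist scoop_pan"
```

```text
clock: 41.3
eef_pos: [0.6408, 0.2464, 0.1771]
tool_rot: [0.106, 0.994, 0.008, 0.004]
ft_force: [0.7, 0.5, 4.8]
grip_width: 0.0303
grasp_force: 58.9
clock: 41.47
eef_pos: [0.6404, 0.2465, 0.1771]
tool_rot: [0.106, 0.994, 0.008, 0.004]
ft_force: [2.5, 1.4, 5.7]
grip_width: 0.0305
grasp_force: 59.1
41.4667 q [0.363 0.636 0.474 1.394 0.01  0.576] [0.64  0.247 0.177] yaw 2.9288981581243423 pitch/roll row [-0.006  0.016 -1.   ] [2.464 1.381 5.677]
wrist scoop_pan [278.88 186.9 ] score 0.85 tilt 16.0 err 1.3
```

```bash
python3 -m creep '[0,0,0,0,0.045,0,0,0,0,0.06,0,0,0,0,0.06]'; python3 tilt.py -.212|grep "wrist"; python3 -m creep '[0.009,-0.0019,0,0,0.06,0.018,-0.0039,0,0,0.06,0.018,-0.0039,0,0,0.06]'; python3 tilt.py -.212|grep "wrist"; python3 st.py
```

```text
clock: 42.17
eef_pos: [0.6386, 0.2457, 0.1748]
tool_rot: [0.106, 0.994, 0.006, 0.001]
ft_force: [-0.1, -0.2, 0.1]
grip_width: 0.0598
grasp_force: 0.0
wrist scoop_pan [280.   188.58] score 0.81 tilt 16.5 err 0.7
clock: 42.87
eef_pos: [0.6587, 0.2418, 0.1758]
tool_rot: [0.107, 0.994, 0.007, 0.003]
ft_force: [-0.2, -0.5, 0.4]
grip_width: 0.0603
grasp_force: 0.0
43.3167 q [0.349 0.672 0.535 1.423 0.01  0.561] [0.657 0.242 0.176] yaw 2.9292609274919057 pitch/roll row [-0.004  0.015 -1.   ] [ 0.967  0.654 -0.471]
```

```bash
python3 -m creep '[0,0,0,0,0.02,0,0,0,0,0.02,0,0,0,0,0.02,0,0,0,0,0.02,0,0,0,0,0.02]'; python3 tilt.py -.212|grep "scoop_pan"
```

```text
clock: 43.73
eef_pos: [0.6575, 0.2423, 0.176]
tool_rot: [0.106, 0.994, 0.007, 0.003]
ft_force: [-0.2, 0.5, 0.1]
grip_width: 0.0206
grasp_force: 0.0
scene scoop_pan [334.488 299.88 ] score 0.76 tilt 7.5 err 1.1
wrist scoop_pan [282.576  91.812] score 0.43 tilt -13.5 err 2.2
top scoop_pan [407.176 200.718] score 0.66 tilt 23.5 err 201.8
top scoop_pan [204.792 175.098] score 0.61 tilt 8.5 err 1.5
```

```bash
python3 - <<'E'
from h import *
np.set_printoptions(precision=4,suppress=True)
rs={}
for n,zs in(("scene",0),("top",0),("wrist",0)):
    C=cam(n)
    for t,z in(("scoop_grip",.193),("scoop_bar",.136),("scoop_pan",.019)):
        for r in bot.place_of(n,t)[:2]:
            uv=np.array(r["centre"])*[560,420]
            if r["score"]>.3: print(n,t,uv.round(1),round(r["score"],2),atz(*C[1:],uv,z))
C=cam("wrist");save(C[0],"pics/raw_w.png")
hsv=cv2.cvtColor(np.ascontiguousarray(C[0]),cv2.COLOR_RGB2HSV)
m=cv2.inRange(hsv,(5,90,30),(16,215,200));n,l,s,ce=cv2.connectedComponentsWithStats(m)
for k in np.argsort(-s[1:,4])[:4]+1: print("brown",s[k],ce[k],atz(*C[1:],ce[k],.21))
C=cam("scene")
hsv=cv2.cvtColor(np.ascontiguousarray(C[0]),cv2.COLOR_RGB2HSV)
for v in range(230,264,2): print(v," ".join("%3d/%3d"%(hsv[v,u,0],hsv[v,u,1]) for u in range(322,362,3)))
E
```

```text
scene scoop_grip [351.4 245. ] 0.75 [0.6013 0.2566 0.193 ]
scene scoop_bar [338.7 267.3] 0.97 [0.6288 0.2463 0.136 ]
scene scoop_bar [199.8 168.5] 0.59 [ 0.5152 -0.35    0.136 ]
scene scoop_pan [331.9 301.5] 0.97 [0.6337 0.245  0.019 ]
top scoop_bar [202.3 165.2] 0.48 [0.6466 0.2447 0.136 ]
top scoop_pan [204.1 175.6] 0.56 [0.6279 0.2552 0.019 ]
wrist scoop_grip [288.3 191.5] 0.8 [0.6169 0.2528 0.193 ]
wrist scoop_grip [280.6  94.4] 0.44 [0.5784 0.2578 0.193 ]
brown [ 238  151  108   77 3647] [285.408 188.793] [0.6118 0.2522 0.21  ]
brown [476   0  73  21 893] [507.4535   8.1008] [0.5698 0.3329 0.21  ]
brown [521 356  39  22 544] [544.2353 366.182 ] [0.7155 0.348  0.21  ]
brown [446   0  30  34 145] [455.869   18.9931] [0.5695 0.3167 0.21  ]
230  21/111  21/ 57  19/ 83  22/104  16/ 72  17/ 69  16/ 60  17/ 89  16/ 92  17/ 70  14/ 47  17/ 85  21/108  21/109
232  22/107  19/ 95  17/ 81  17/ 85  22/ 83  17/ 91  22/ 62  17/ 79  15/ 85  19/ 89  15/ 46  20/ 88  22/114  21/108
234  19/ 41  19/ 87  15/ 73  17/ 79  20/107  12/ 90  21/ 71  17/ 76  20/109  18/ 85  18/ 44  13/ 39  20/108  21/108

[... 923 characters left out ...]
/217
252  21/111  13/ 39  15/104  17/ 91  20/109  14/ 69  15/ 74  17/109  16/ 90  11/ 91  13/106  20/120  14/216  13/220
254  21/110  15/ 33  19/ 85  11/ 78  21/ 93  18/ 61  17/106  17/ 80  15/ 95  14/131  14/152  14/214  12/200  12/208
256  21/109  20/ 70  17/111  14/ 93  20/108  14/ 55  12/ 90  14/ 81  15/137  15/159  14/213  12/204  12/204  12/200
258  21/109  17/ 49  17/ 45  21/116  20/ 87  17/ 53  15/ 98  15/ 98  13/154  16/144  12/198  13/218  12/200  13/222
260  20/112  21/108  14/ 27  25/ 47  19/ 74  16/ 53  12/ 78  15/ 52  13/192  12/205  11/196  12/197  11/194  13/227
262  21/109  21/111  21/106  18/ 24  13/ 63  19/ 76  18/ 96  23/ 38  11/201  12/200  12/199  12/192  11/201  12/213
```

```bash
python3 -m creep '[0,0,0,0,0.07,0,0,0,0,0.07,-0.02,0.005,0,0,0.07,-0.042,0.0105,0,0,0.07,-0.042,0.0105,0,0,0.02,-0.042,0.0105,0,0,0.02,-0.042,0.0105,0,0,0.02,-0.042,0.0105,0,0,0.02,-0.042,0.0105,0,0,0.02]'; python3 st.py
```

```text
clock: 45.63
eef_pos: [0.6163, 0.2528, 0.1768]
tool_rot: [0.106, 0.994, 0.007, 0.003]
ft_force: [-1.8, -0.2, 5.3]
grip_width: 0.0353
grasp_force: 59.7
45.6333 q [0.385 0.593 0.397 1.363 0.01  0.598] [0.616 0.253 0.177] yaw 2.9286893764163766 pitch/roll row [-0.005  0.015 -1.   ] [-1.813 -0.221  5.27 ]
```

```bash
python3 -m creep '[0.0157,0.0008,0.0012,0,0.02,0.0157,0.0008,0.0012,0,0.02,-0.0249,0.0096,0.0012,0,0.02,-0.0655,0.0183,0.0012,0,0.02,-0.0968,0.025,0.0012,0,0.02,-0.1027,0.0263,0.0012,0,0.02,-0.1027,0.0263,0.0012,0,0.02]'; python3 st.py; cat > bl.py <<'E'
from h import *
C=cam("scene")
hsv=cv2.cvtColor(np.ascontiguousarray(C[0]),cv2.COLOR_RGB2HSV);g=hsv[...,2]
ok=(hsv[...,1]<110)&(hsv[...,2]>60)
for v in range(250,300): print(v,"".join(" .:-=+*#%@"[int(g[v,u])//26] if ok[v,u] else " " for u in range(330,400)))
E
python3 bl.py
```

```text
clock: 46.22
eef_pos: [0.5115, 0.2794, 0.177]
tool_rot: [0.105, 0.994, 0.007, 0.002]
ft_force: [0.4, 1.0, -2.9]
grip_width: 0.0353
grasp_force: 60.9
46.2167 q [0.496 0.422 0.12  1.257 0.009 0.706] [0.511 0.279 0.177] yaw 2.9307674119380507 pitch/roll row [-0.003  0.014 -1.   ] [ 0.403  1.022 -2.886]
250  ++   ++ ++++ + +      +++++       --------===++  ++ +++++   +++      
251 +   +*  +  + +  + +   +++++       -------::-====+   ++ ++ +  + +++ ++ 
252 +++ +  *   ++  + ++  + ++         --------  --===++  ++ + + ++   +++  
253 +  +           +   + ++          ---------    -====+      ++ +  +   ++
254 +   +++      + ++  +++           --------      --===++  +++   + ++ +  
255     ++  ++++    + ++             --------        --===+  ++++++ + ++++
256   ++ +      ++ **++              --------         --==+    ++   + ++ +
257  ++ +  ++ + +++++               --------            -==++   +++++  + +
258  +  ++   + ++++++               --------                +++ ++++++ ++ 
259             ++                 =-------                  ++++  +   ++ 
260  * *     + ++                  --------      
[... 2249 characters left out ...]
                   ** + + 
291                          =----------------=                   ***  * +
292                            --------------                     +* *  * 
293                             -:--------:-                    +++ ++* * 
294                              ---------                    ** + ++ +  *
295                                ------                     ** ++  +++ +
296                                 -::-                     ** **+   +++ 
297                                  -                     ++++ **  *   ++
298                                                       ++    + **+    +
299                                                     +++  +++ ++  ** +
```

```bash
cat > bb.py <<'E'
from h import *
import sys,json
np.set_printoptions(precision=1,suppress=True)
C=cam("scene");e=np.array([np.cos(.212),-np.sin(.212)]);f=np.array([np.sin(.212),np.cos(.212)]);c=np.array([.5603,.262])
B=lambda u,v,z:1000*np.array([(atz(*C[1:],(u,v),z)[:2]-c)@e,(atz(*C[1:],(u,v),z)[:2]-c)@f])
g=cv2.cvtColor(np.ascontiguousarray(C[0]),cv2.COLOR_RGB2GRAY)
for p in json.loads(sys.argv[1]): print(p,"z15",B(*p,.015),"z20",B(*p,.020),"z30",B(*p,.030))
for p in json.loads(sys.argv[2]): print("lip",p,B(*p,.007))
E
python3 bb.py '[[371,267.5],[374.5,271.5],[382.5,277.5],[389,280]]' '[[370,274],[374,277],[379,281],[383,283]]'
```

```text
[371, 267.5] z15 [-104.9  -19.3] z20 [-100.1  -16.5] z30 [-90.6 -11. ]
[374.5, 271.5] z15 [-99.9  -3. ] z20 [-95.2  -0.3] z30 [-85.7   5. ]
[382.5, 277.5] z15 [-98.6  25.5] z20 [-93.8  28. ] z30 [-84.4  33. ]
[389, 280] z15 [-104.8   42.6] z20 [-100.1   45. ] z30 [-90.5  49.7]
lip [370, 274] [-89.6  -9. ]
lip [374, 277] [-89.1   5.5]
lip [379, 281] [-87.7  23.8]
lip [383, 283] [-90.3  35.4]
```

```bash
python3 -m creep '[-0.004,0.0009,0,0.1,0.02,-0.006,0.0013,0,0,0.02,-0.008,0.0017,0,-0.1,0.02,-0.01,0.0021,0,0,0.02,-0.012,0.0026,0,0.08,0.02,-0.013,0.0028,0,0,0.02,-0.013,0.0028,0,0,0.02]'; python3 st.py; python3 bl.py
```

```text
clock: 46.9
eef_pos: [0.5022, 0.2812, 0.1768]
tool_rot: [0.108, 0.994, 0.007, 0.003]
ft_force: [1.1, 0.1, -3.0]
grip_width: 0.0353
grasp_force: 61.3
46.9 q [0.507 0.407 0.096 1.247 0.007 0.723] [0.502 0.281 0.177] yaw 2.9256302391676057 pitch/roll row [-0.005  0.014 -1.   ] [ 1.098  0.069 -2.991]
250       +     ++++++  +   ++++         ----------====+     +++   +   + +
251  + ++ ** ++++  + ++  +++++++        --------=+---=+=++   +    +  ++++ 
252  + ++   *  +   +   +   ++           -------    =--====+   + +++  + +  
253  +++            ++ + ++            --------     +---===++   ++ +++  ++
254 +++ ++     **  ++ ++++             --------       =---=+++  + ++ + + +
255 ++    +  ++  ** + ++              =-------         +---==  ++   ++ ++ 
256  +  ++     +  +**++               --------          +=-==  +++ +  ++++
257    ++++  ++  + ++                 -------             ++ +   + ++  +  
258  ++   +++    +++                 --------               ++++   + ++   
259      +     +++                   --------                +++++ ++ + ++
260 *  *     ++++                   --------        
[... 2243 characters left out ...]
---                   **++  +
291                              -------------                    ***   ++
292                               -----------                     ++  *  *
293                                 ------:-                    ++++  ****
294                                  -----                     **+++ + +  
295                                   -:-                     **+ + + ++ +
296                                    =                    +****    + +++
297                                                       +++ + *   +  + +
298                                                      +++   +      * + 
299                                                      ++  +++++  **
```

```bash
python3 -m creep '[0.004,-0.0009,-0.004,0,0.02,0.008,-0.0017,-0.007,0,0.02,0.012,-0.0026,-0.009,0,0.02,0.016,-0.0034,-0.01,0,0.02,0.019,-0.0041,-0.011,0,0.02,0.022,-0.0047,-0.011,0,0.02,0.026,-0.0055,-0.011,0,0.02,0.03,-0.0064,-0.011,0,0.02,0.034,-0.0073,-0.01,0,0.02,0.038,-0.0082,-0.009,0,0.02]'; python3 st.py; python3 bl.py
```

```text
clock: 47.78
eef_pos: [0.5387, 0.2748, 0.173]
tool_rot: [0.106, 0.994, 0.009, 0.004]
ft_force: [-6.4, 0.7, 14.9]
grip_width: 0.0357
grasp_force: 64.6
47.7833 q [0.466 0.463 0.174 1.264 0.011 0.678] [0.539 0.275 0.173] yaw 2.9300816994831718 pitch/roll row [-0.006  0.019 -1.   ] [-6.396  0.702 14.881]
250  +    ++ ++  ++ +    +   +++ --=-:---:--   +++++++++ ++   +  +++  + ++
251  + ++   + ++    +  + + ++++    --:-::---     ++ ++++ +++ +++     + ++ 
252 +++   + *  ++ +    +  + +      -::::::--      +++ ++ ++  + ++    +  + 
253   +   +++  ++    +   +++       -:--::-==        ++     + +++++        
254    ++  +  +    + ++ ++         -:-::--==+         +++  +++++ + + +++ +
255 +  + ++   ++    ++++           ::::::-====         +++ ++++++++++++++ 
256    +         + +*++           -::::::::-====        ++ + +  + ++ +++ +
257  ++++ +   ++   ++             -:::::--  --===         +++  +  +++++ + 
258      +   ++  +++              -:::::--   --===+         ++++ ++++++ + 
259 *   ++ +  + ++                :::::--      --=+=+        +++++       +
260    * +    +++                -:-::::-       
[... 2251 characters left out ...]
                  ** + + 
291                         =-:----------:--=++                    * * + +
292                           -------------:-+                    +**     
293                            -:--------::-                    +++++  * *
294                             --------::                    +**+ + + +**
295                               -:---:-                     **  +   +  +
296                                -:::-                    +**  ++*+   + 
297                                 --                     ++++  ***   +++
298                                                       ++ ++ +   *     
299                                                     +++ +    + *   +++
```

```bash
python3 -m creep '[0.004,-0.0009,-0.003,0,0.02,0.008,-0.0017,-0.004,0,0.02,0.012,-0.0026,-0.004,0,0.02,0.016,-0.0034,-0.004,0,0.02,0.02,-0.0043,-0.003,0,0.02,0.024,-0.0052,-0.002,0,0.02,0.028,-0.006,-0.001,0,0.02,0.03,-0.0064,0,0,0.02,0.03,-0.0064,0.003,0,0.02,0.03,-0.0064,0.006,0,0.02]'; python3 st.py; python3 bl.py
```

```text
clock: 48.67
eef_pos: [0.5683, 0.2671, 0.174]
tool_rot: [0.106, 0.994, 0.007, 0.002]
ft_force: [0.8, -0.2, -3.0]
grip_width: 0.0351
grasp_force: 62.9
48.6667 q [0.435 0.514 0.258 1.303 0.01  0.647] [0.568 0.267 0.174] yaw 2.929251160431543 pitch/roll row [-0.003  0.015 -1.   ] [ 0.781 -0.242 -2.99 ]
250   +    + +  ++ +  =--====+=::::::: ::::    +++ ++ + ++ +    + +++++++ 
251  +     ++ +         =--===-:::::--  --       ++ +++     + +++ ++++  ++
252 +++++ +++   + ++     =--==-:::::--             ++ +++++++ ++  +     ++
253 +   +++      +++      +=---::::---              ++++  ++   ++ + +++  +
254   + +  +++     +++ +++   -:::::---               +++   ++  +++ ++ ++  
255 + +  +   + +    ++++      :::::--                  +++  ++ ++ +  +   +
256 ++  + +   ++ +++*++       :::::-==                  +++   ++ ++++++ ++
257 ++ +   +++ + + ++        -:::::-===                   +++ ++++ ++  ++ 
258     +    + +++++         -:::::--=+=+                   +++  +  ++ +  
259   + + +    +++           -::::--:-====                   +++ ++++++++ 
260 ****++   ++++            :::::--  --=+==     
[... 2248 characters left out ...]
-                   ***+ ++
291                          -:-::---::-=++++==                    ***  + 
292                           -:::----:::-=+=                     ++***  +
293                             -::--::-::-=                    +++   *  *
294                              ::::--:::                     **  ++  +* 
295                               -:::::-                     * ++++ ++   
296                                 :::-                      * *     ++  
297                                  -                     +++++ *   +  + 
298                                                       ++     *   +  ++
299                                                     ++ + ++++   *  +
```

```bash
python3 -m creep '[0,0,0.005,0,0.02,0,0,0.015,0,0.02,0,0,0.027,0,0.02,0,0,0.04,0,0.02,0,0,0.055,0,0.02,0,0,0.07,0,0.02,0,0,0.085,0,0.02,0,0,0.1,0,0.02,0,0,0.11,0,0.02,0,0,0.115,0,0.02]'; python3 - <<'E'
from h import *
np.set_printoptions(precision=3,suppress=True)
o=bot.get_obs();print(o["eef_pos"],o["ft_force"],o["clock"])
C=cam("wrist");save(C[0],"pics/carry.png")
for r in bot.place_of("wrist","ball0_center")[:6]:
    uv=np.array(r["centre"])*[560,420];print("ball",uv,r["score"],atz(*C[1:],uv,.13))
for r in bot.place_of("wrist","scoop_pan")[:2]: print("pan",np.array(r["centre"])*[560,420],r["score"])
g=cv2.cvtColor(np.ascontiguousarray(C[0]),cv2.COLOR_RGB2GRAY)
g=cv2.resize(g[60:300,190:380],(95,80),interpolation=cv2.INTER_AREA)
for row in g: print("".join(" .:-=+*#%@"[int(x)//26] for x in row))
E
```

```text
clock: 49.55
eef_pos: [0.5684, 0.2676, 0.2916]
tool_rot: [0.106, 0.994, 0.008, 0.004]
ft_force: [0.9, -0.2, -2.0]
grip_width: 0.0353
grasp_force: 63.0
[0.568 0.268 0.292] [ 0.912 -0.237 -1.978] 49.55
ball [264.824 174.72 ] 0.73 [0.547 0.257 0.13 ]
pan [278.32 142.59] 0.8
pan [285.096 169.806] 0.74
*************##******####################************************#############********####*****
*******#############################***********************############**#*****######***##*####
*#############*********************************************************#######**#*#############
##############**+++++++++++++++++++++++++++++++++++++++++++++++++++***##**#*###################
##############**=--------------------------------------------------**#####################*****
############****=--------------------------------------------------**###############*##******##
######**********+--------------------------------------------------**##############***#########
****************+:-------------------------------------------------**##########################
********######**+:---------------
[... 6178 characters left out ...]
:  :=-----......*###########
####****:.....:======.. ::::::::::::::::::::::::::::::::::::-:::-:::.. ======:...  .*##########
*****+-:.......:-+###::.:::::::::::::::::::::::::::::::::::-:-----::.:.###*-:...... :-*########
***=. .. .. ..... -##::.:::::::::::::::::::::::::::::::-----------::::.##= ... . .. .  .=######
##: ...............##::::-------------------------------------------::.##: ...............*####
#*.......::....... ..::---===========================================-:...........::..... =####
+-.................. .:====================================++=++=====-: ............. ... :+###
........... ..... .. .-===================================+++++++=====: .. ..... ........ .. .:
```

```bash
python3 -m creep '[-0.001,-0.001,0,0.04,0.02,-0.002,-0.003,0,0.11,0.02,-0.004,-0.006,0,0.19,0.02,-0.006,-0.009,0,0.27,0.02,-0.008,-0.012,0,0.35,0.02,-0.01,-0.015,0,0.43,0.02,-0.012,-0.018,0,0.51,0.02,-0.014,-0.021,0,0.59,0.02,-0.016,-0.024,0,0.67,0.02,-0.018,-0.027,0,0.75,0.02]' && python3 -m creep '[-0.002,-0.003,0,0.08,0.02,-0.004,-0.006,-0.001,0.16,0.02,-0.006,-0.01,-0.002,0.24,0.02,-0.008,-0.014,-0.004,0.32,0.02,-0.009,-0.018,-0.006,0.4,0.02,-0.01,-0.021,-0.008,0.48,0.02,-0.011,-0.023,-0.01,0.56,0.02,-0.012,-0.025,-0.011,0.64,0.02,-0.012,-0.026,-0.012,0.72,0.02,-0.012,-0.026,-0.012,0.8,0.02]' && python3 -m creep '[0,0,0,0.08,0.02,0,0,0,0.15,0.02,0,0,0,0.2,0.02,0,0,0,0.23,0.02,0,0,0,0.23,0.02]'; python3 - <<'E'
from h import *
np.set_printoptions(precision=3,suppress=True)
o=bot.get_obs();M=R.from_quat(o['tool_rot']).as_matrix();print(o["eef_pos"],o["ft_force"],o["clock"],o["joint_pos"],np.arctan2(M[1,0],M[0,0]))
C=cam("wrist")
g=cv2.cvtColor(np.ascontiguousarray(C[0]),cv2.COLOR_RGB2GRAY)
g=cv2.resize(g[90:190,210:340],(65,33),interpolation=cv2.INTER_AREA)
for row in g: print("".join(" .:-=+*#%@"[int(x)//26] for x in row))
C=cam("scene")
for n in("tub",):
    for r in bot.place_of("scene",n)[:2]:
        uv=np.array(r["centre"])*[560,420];print(n,r["score"],atz(*C[1:],uv,0))
E
```

```text
clock: 50.53
eef_pos: [0.5491, 0.2399, 0.2878]
tool_rot: [-0.267, 0.964, 0.007, -0.001]
ft_force: [-0.1, 0.0, -3.0]
grip_width: 0.0357
grasp_force: 62.9
clock: 51.37
eef_pos: [0.537, 0.2138, 0.2756]
tool_rot: [-0.621, 0.783, 0.007, -0.005]
ft_force: [1.0, 0.0, -3.8]
grip_width: 0.0355
grasp_force: 62.8
clock: 51.78
eef_pos: [0.5372, 0.2141, 0.2759]
tool_rot: [-0.706, 0.708, 0.007, -0.005]
ft_force: [-0.0, -0.2, -2.9]
grip_width: 0.0354
grasp_force: 62.8
[0.537 0.214 0.276] [-0.017 -0.216 -2.873] 51.7833 [ 0.375  0.402  0.346  1.529  0.009 -1.193] -1.573648181370955
###################*#############################################
#################################################################
#########%%%%%%%%%%%%%%%%%%%%%%%%%%#%%%%%#%#####%################
########*+###################################################**##
#########=*%%%%%%%%%%%%%%%%%%#%%############################*-*##
########%++%%%%%%%%%%%%%%%%##%%#%##########################%+=%##
#########*+%%%%%%%%%%%%%%%%%#########%#####################%++%##
#########*=%%%%%%%%%%%%%%%%%%%%%%%%%%%%%%%%%###############%=*%##

[... 1007 characters left out ...]
%%%%%%%%%%%%%%%%%%%%%%%%%%%%##%%%%%%%##%%=--==##
*********====%#*+++*#%%%#**++*#%%%%#*++**%%%%%#*++*#%%%%%%----**#
*******#%====*+****++*%#=+***+++%#+++***++#%#+=+***++#%%%%----%##
*******#%+===+**###**+#+*********++*******+%=+****#***####---=%##
*******#%+===**####***=+*#*#*##*+=***#*##*+#=+*######*###*---+%##
********%*===****###***+*#*####**+****####*%=**######*%%%*---*%##
********%#===+***##**+*=***#*#**+++**####*+*=+*#####*+***+---*%+*
********%#====++***++=++=+****+====++***++==+=++***++=====--:##-:
********##===+======+===+=+===+====+=====================+=-:%#=-
********#%===+++++=++=+++=====+============================--%#**
tub 0.89 [0.54  0.009 0.   ]
tub 0.66 [0.418 0.157 0.   ]
```

```bash
python3 - <<'E'
from h import *
o=bot.get_obs();g=np.array(o["eef_pos"])+[0,0,.019]
C=cam("wrist");gr=cv2.cvtColor(np.ascontiguousarray(C[0]),cv2.COLOR_RGB2GRAY)
print([int(x) for x in gr[86:112,262:290].mean(1)])
for th in range(-4,20,2):
    a=np.radians(th);c,s=np.cos(a),np.sin(a);r=[]
    for x,z in((-.094,-.171),(-.012,-.193)):
        lx=x*c-z*s;lz=x*s+z*c;r+=[round(lx*1000),round((g[2]+lz)*1000),proj(*C[1:],g+[0,lx,lz]).round(0)]
    print(th,r)
E
```

```text
[197, 197, 197, 197, 197, 197, 198, 192, 188, 207, 208, 209, 207, 206, 205, 204, 206, 207, 207, 207, 207, 207, 206, 206, 208, 207]
-4 [-106, 131, array([278.,  80.]), -25, 104, array([278., 167.])]
-2 [-100, 128, array([278.,  88.]), -19, 103, array([278., 173.])]
0 [-94, 125, array([278.,  95.]), -12, 103, array([278., 180.])]
2 [-88, 121, array([278., 102.]), -5, 102, array([278., 186.])]
4 [-82, 118, array([278., 109.]), 1, 102, array([279., 192.])]
6 [-76, 116, array([278., 116.]), 8, 102, array([279., 198.])]
8 [-69, 113, array([278., 123.]), 15, 103, array([279., 204.])]
10 [-63, 111, array([278., 130.]), 22, 103, array([279., 210.])]
12 [-56, 109, array([278., 137.]), 28, 104, array([279., 217.])]
14 [-50, 107, array([278., 143.]), 35, 105, array([279., 223.])]
16 [-43, 105, array([278., 150.]), 42, 107, array([279., 229.])]
18 [-37, 104, array([278., 156.]), 48, 108, array([279., 235.])]
```

```bash
python3 -m creep '[0.005,0.0066,0,-0.03,0.02,0.0178,0.023,0,-0.07,0.02,0.033,0.0428,0,-0.11,0.02,0.0482,0.0625,0,-0.15,0.02,0.0583,0.0757,0,-0.19,0.02,0.0634,0.0823,-0.005,-0.21,0.02,0.0634,0.0823,-0.035,-0.21,0.02,0.0634,0.0823,-0.068,-0.21,0.02,0.0634,0.0823,-0.082,-0.21,0.02,0.0634,0.0823,-0.082,-0.21,0.02]'; python3 st.py; python3 -m creep '[-0.0017,-0.0078,0,0,0.02,-0.0034,-0.0156,0,0,0.02,-0.005,-0.0235,0,0,0.02,-0.0065,-0.0303,0,0,0.02,-0.0078,-0.0362,0,0,0.02,-0.0078,-0.0362,0,0,0.02]'; python3 st.py; python3 - <<'E'
from h import *
o=bot.get_obs();g=np.array(o["eef_pos"])+[0,0,.019]
C=cam("wrist");gr=cv2.cvtColor(np.ascontiguousarray(C[0]),cv2.COLOR_RGB2GRAY);u=np.array([np.sin(.212),np.cos(.212)])
for th in range(0,18,3):
    a=np.radians(th);c,s=np.cos(a),np.sin(a);x,z=-.094,-.171;lx=x*c-z*s;lz=x*s+z*c;print(th,round(lx*1000),round((g[2]+lz)*1000),proj(*C[1:],g+[lx*u[0],lx*u[1],lz]).round(0))
g=cv2.resize(gr[70:230,200:350],(75,53),interpolation=cv2.INTER_AREA)
for i,row in enumerate(g): print(70+3*i,"".join(" .:-=+*#%@"[int(x)//26] for x in row))
E
```

```text
clock: 52.82
eef_pos: [0.5983, 0.2953, 0.1892]
tool_rot: [-0.628, 0.778, 0.008, -0.008]
ft_force: [-1.2, -0.2, -3.7]
grip_width: 0.0352
grasp_force: 62.7
52.8167 q [ 0.453  0.621  0.477  1.447  0.012 -0.904] [0.598 0.295 0.189] yaw -1.7844219052854544 pitch/roll row [ 0.003  0.023 -1.   ] [-1.247 -0.175 -3.742]
clock: 53.32
eef_pos: [0.5945, 0.2595, 0.1975]
tool_rot: [-0.627, 0.779, 0.006, -0.001]
ft_force: [1.7, 3.9, -2.6]
grip_width: 0.0353
grasp_force: 62.4
53.3167 q [ 0.406  0.563  0.4    1.413  0.011 -0.95 ] [0.594 0.259 0.198] yaw -1.7854335261656196 pitch/roll row [-0.006  0.011 -1.   ] [ 1.717  3.931 -2.593]
0 -94 46 [279.  95.]
3 -85 41 [279. 105.]
6 -76 37 [279. 116.]
9 -66 33 [279. 126.]
12 -56 30 [279. 136.]
15 -47 27 [279. 146.]
70 ####################################*######################################
73 #####################################*#####################################
76 ###########################################################################
79 ####################################*######################################
82 #############################
[... 3181 characters left out ...]
#===*%%++*####**+#+**####**+=**####**+=**#####*+--:%#*******
205 --************#%===*%%+**#####*+#+*######**+*######*++*#######=---%#*******
208 -:************#%===*%%#+*#####**#+*#####**#+*######*#=**#####*+---%#*******
211 -:+***********#%+=======+*##**=====**##*+====+****+====+****+==--=%#*******
214 --+***********#%+==============================================--=%#*******
217 --=***********#%+===============================================-=%#*******
220 --=************%*===============================================-+%********
223 ---************%*-==================----------===========-======-*%********
226 ---************##*##******#*#*######+:------:=#####################********
```

```bash
python3 -m creep '[0.0003,0.0012,0,0,0.02,0.0006,0.0027,0.004,0,0.02,0.0006,0.0029,0.015,0,0.02,0.0006,0.0029,0.033,0,0.02,0.0006,0.0029,0.052,0,0.02,0.0006,0.0029,0.067,0,0.02,0.0006,0.0029,0.0755,0,0.02,0.0006,0.0029,0.0755,0,0.02]' && python3 -m creep '[-0.0053,-0.0245,0,0,0.02,-0.014,-0.0652,0,0,0.02,-0.0227,-0.1059,0,0,0.02,-0.0315,-0.1467,0,0,0.02,-0.0315,-0.1467,0,0,0.02,-0.0315,-0.1467,0,0,0.02,-0.0315,-0.1467,0,0,0.02]'; python3 st.py; python3 - <<'E'
from h import *
C=cam("wrist");gr=cv2.cvtColor(np.ascontiguousarray(C[0]),cv2.COLOR_RGB2GRAY)
g=cv2.resize(gr[40:230,190:360],(85,48),interpolation=cv2.INTER_AREA)
for i,row in enumerate(g): print(40+4*i,"".join(" .:-=+*#%@"[int(x)//26] for x in row))
E
```

```text
clock: 54.03
eef_pos: [0.5945, 0.2631, 0.2725]
tool_rot: [-0.628, 0.778, 0.006, -0.002]
ft_force: [0.9, -0.2, -2.2]
grip_width: 0.035
grasp_force: 62.2
clock: 54.62
eef_pos: [0.5621, 0.1161, 0.2698]
tool_rot: [-0.627, 0.779, 0.007, -0.004]
ft_force: [-0.5, 1.2, -3.1]
grip_width: 0.0353
grasp_force: 62.2
54.6167 q [ 0.199  0.392  0.316  1.508  0.009 -1.157] [0.562 0.116 0.27 ] yaw -1.7853831836792955 pitch/roll row [-0.003  0.016 -1.   ] [-0.528  1.238 -3.143]
40 ###############%%*++++++++++++++++++++++++===========================-+%%###*#######*
44 ##############%%*+++++++++++++++++++++****###***++====================-=%%##*#######*
48 #############%%*++++++++++++++++++*#%%%%%%%%%%%%%%%##+==========-==-===-=%%##########
52 ############%%*++++++++++++++++*#%%%%%%%%%%%%%%%%%%%%%%#+======--=----=-==%%#*#######
56 ############%#+++++++++++++++*%%%%%%%%%%%%%%%%%%%%%%%%%%%%*=====----------*%#*#######
60 ###########%%++++++++++++++*%%%%%%%%%%%%%%%%%%%%%%%%%%%%%%%%+-==-----------%%#*######
64 ###########%#+++++++++++++#%%%%%%%%%%%%%%%%%%%%%%%%%%%%%%%%%%*-------------+%#*######
68 ##########
[... 2968 characters left out ...]
######===*%##########################################--:*#############
204 *####################===+%#########%###############################*--:##############
208 **##################%===+#########################################*+--:%#############
212 ***#################%+==========-============-==-=====----=-----==-=---%#############
216 ***#################%+==============================================--=%#############
220 ****#################*======================================-=====-==-=%#############
224 #****################*====================---------===================+##############
228 #****####################################=:--:::::-%#################################
```

```bash
python3 -m creep '[0,0,0,0,0.02,0,0,0,0,0.02]'; cat > wv.py <<'E'
from h import *
C=cam("wrist");gr=cv2.cvtColor(np.ascontiguousarray(C[0]),cv2.COLOR_RGB2GRAY)
g=cv2.resize(gr[40:230,190:360],(85,48),interpolation=cv2.INTER_AREA)
for i,row in enumerate(g): print(40+4*i,"".join(" .:-=+*#%@"[int(x)//26] for x in row))
E
python3 wv.py
```

```text
clock: 54.83
eef_pos: [0.5626, 0.1179, 0.2702]
tool_rot: [-0.629, 0.778, 0.007, -0.003]
ft_force: [-0.1, -0.3, -2.9]
grip_width: 0.0351
grasp_force: 62.2
40 ###############%%+++++++++++++++++++++++++++++========================-+%%###########
44 ##############%%+++++++++++++++++++++*##%%%%%%%%%#*++==================-+%%##*#######
48 #############%%++++++++++++++++++*#%%%%%%%%%%%%%%%%%%%*+==========-=-=-=-=%%#########
52 ############%%*+++++++++++++++*#%%%%%%%%%%%%%%%%%%%%%%%%%*=======---------*%#*#######
56 ############%#+++++++++++++++#%%%%%%%%%%%%%%%%%%%%%%%%%%%%%*=====----------%%########
60 ###########%%*+++++++++++++#%%%%%%%%%%%%%%%%%%%%%%%%%%%%%%%%%=-=-----------+%%*######
64 ###########%#+++++++++++++#%%%%%%%%%%%%%%%%%%%%%%%%%%%%%%%%%%%+-------------#%#######
68 ##########%%*++++++++++++#%%%%%%%%%%%%%%%%%%%%%%%%%%%%%%%%%%%%%+------------*%#######
72 ##########%@*+++++++++++#%%%%%%%%%%%%%%%%%%%%%%%%%%%%%%%%%%%%%%%=-----------+%#######
76 ##########%@*+++++++++++%%%%%%%%%%%%%%%%%%%%%%%%%%%%%%%%%%%%%%%%#-----------+%%*#####
80 ##########%%+++++++++++*%%%%%%%%%%%%%%%%%%%%%%%%%%%%%
[... 2658 characters left out ...]
######===*%##########################################--:*#############
204 **###################===*%#########################################*--:##############
208 **##################%===+##########################################+--:%#############
212 ***#################%+============-=========--======--=-=----=-----=---%#############
216 ****################%+==============================================--=%#############
220 ****#################*============================================-==-=%#############
224 #****################*====================---------===================+##############
228 ##***####################################=::-:--::-#####################***####******
```

```bash
python3 -m creep '[0.0004,0.002,0,0,0.02,0.0013,0.0059,0,0,0.02,0.0025,0.0117,0,0,0.02,0.0042,0.0196,0,0,0.02,0.0063,0.0293,0,0,0.02,0.0088,0.0411,0,0,0.02,0.0118,0.0548,0,0,0.02,0.0147,0.0685,0,0,0.02,0.0168,0.0782,0,0,0.02,0.0178,0.0831,0,0,0.02]' && python3 -m creep '[0,0,0,0,0.02,-0.0088,-0.0408,0,0,0.02,-0.0175,-0.0816,0,0,0.02,-0.0263,-0.1223,0,0,0.02,-0.0263,-0.1223,0,0,0.02,-0.0174,-0.0812,0,0,0.02,-0.0174,-0.0812,0,0,0.02,-0.0174,-0.0812,0,0,0.02]'; python3 wv.py
```

```text
clock: 55.72
eef_pos: [0.5805, 0.202, 0.2703]
tool_rot: [-0.629, 0.778, 0.007, -0.003]
ft_force: [0.8, 0.6, -3.1]
grip_width: 0.0356
grasp_force: 62.2
clock: 56.38
eef_pos: [0.5632, 0.1191, 0.2711]
tool_rot: [-0.628, 0.778, 0.007, -0.003]
ft_force: [0.1, 0.4, -2.6]
grip_width: 0.0353
grasp_force: 62.2
40 *##############%%++++++++++++++++++++++++++**++++=======================#%###**######
44 ##############%%++++++++++++++++++++*#%%%%%%%%%%%%%#*+============-=====-#%##*#######
48 #############%%++++++++++++++++++#%%%%%%%%%%%%%%%%%%%%%*+=======--------=-#%#*#######
52 ############%%*+++++++++++++++*%%%%%%%%%%%%%%%%%%%%%%%%%%%*====-----------=%%#*######
56 ############%%++++++++++++++*%%%%%%%%%%%%%%%%%%%%%%%%%%%%%%%+==------------*%#*######
60 ###########%%*+++++++++++++#%%%%%%%%%%%%%%%%%%%%%%%%%%%%%%%%%*=-----------=-%%#######
64 ###########%%+++++++++++++#%%%%%%%%%%%%%%%%%%%%%%%%%%%%%%%%%%%#=------------+%#*#####
68 ###########%#++++++++++++#%%%%%%%%%%%%%%%%%%%%%%%%%%%%%%%%%%%%%#------------+%#*#####
72 ###########%#+++++++++++*%%%%%%%%%%%%%%%%%%%%%%%%%%%%%%%%%%%%%%%*-----------=%%*##
[... 2807 characters left out ...]
######===*%##########################################--:*#############
204 **###################===+%#########################################*--:##############
208 ***#################%===+%%%%%%%%%%%%%%%%%%%%#####%################*--:##############
212 ****#################+===++++++++++++++++++++++++++++++++++++++++++=--:%#############
216 ****################%+================================-==-=-====-=-=---%#############
220 #****################*==================================-=====-===-==-=##############
224 ##***################*=====-==========-==----------=-==---===---=---=-+%#############
228 ##****######********##*******************+:::-::-:-********************#+++++++++++++
```

```bash
python3 -m creep '[-0.012,-0.03,0.004,-0.1,0.02,-0.024,-0.068,0.004,-0.22,0.02,-0.036,-0.106,0.004,-0.34,0.02,-0.048,-0.144,0.004,-0.46,0.02,-0.06,-0.182,0.004,-0.58,0.02,-0.072,-0.22,0.004,-0.7,0.02,-0.084,-0.258,0.004,-0.82,0.02,-0.096,-0.296,0.004,-0.94,0.02,-0.106,-0.334,0.004,-1.06,0.02,-0.108,-0.372,0.004,-1.18,0.02]' && python3 -m creep '[0,-0.02,0,-0.1,0.02,0,-0.037,0,-0.197,0.02,0,-0.037,-0.01,-0.197,0.02,0,-0.037,-0.022,-0.197,0.02,0,-0.037,-0.022,-0.197,0.02]'; python3 st.py; python3 - <<'E'
from h import *
np.set_printoptions(precision=4,suppress=True)
C=cam("wrist")
for r in bot.place_of("wrist","scoop_bar")[:2]: u=np.array(r["centre"])*[560,420];print("bar",r["score"],u,atz(*C[1:],u,.214))
for r in bot.place_of("wrist","hook")[:2]: u=np.array(r["centre"])*[560,420];print("hook",r["score"],u,atz(*C[1:],u,.185))
E
```

```text
clock: 57.27
eef_pos: [0.4524, -0.2557, 0.2757]
tool_rot: [-0.085, 0.996, 0.007, 0.001]
ft_force: [1.4, 0.8, -1.7]
grip_width: 0.0355
grasp_force: 62.3
clock: 57.68
eef_pos: [0.4531, -0.2901, 0.2503]
tool_rot: [0.01, 1.0, 0.008, -0.0]
ft_force: [-0.8, 0.2, -3.8]
grip_width: 0.0353
grasp_force: 62.1
57.6833 q [-0.577  0.318  0.158  1.421  0.014 -0.558] [ 0.453 -0.29   0.25 ] yaw 3.121722070494845 pitch/roll row [ 0.     0.017 -1.   ] [-0.816  0.165 -3.77 ]
bar 0.59 [281.288 253.596] [ 0.4637 -0.2908  0.214 ]
```

```bash
python3 -m creep '[0.03,0,0.001,0,0.02,0.06,0,0.001,0,0.02,0.078,0,0.001,0,0.02,0.087,0,0.001,0,0.02,0.094,0,0.001,0,0.02,0.1,0,0.001,0,0.02,0.103,0,0.001,0,0.02,0.103,0,-0.006,0,0.02,0.103,0,-0.014,0,0.02,0.103,0,-0.02,0,0.02]'; python3 st.py; python3 - <<'E'
from h import *
np.set_printoptions(precision=4,suppress=True)
S=cam("scene");C=cam("wrist")
for n,X in(("wrist",C),("scene",S)):
  for t,z in(("scoop_bar",.19),("scoop_pan",.075),("scoop_grip",.245)):
    for r in bot.place_of(n,t)[:1]: u=np.array(r["centre"])*[560,420];print(n,t,r["score"],u,atz(*X[1:],u,z))
E
```

```text
clock: 58.67
eef_pos: [0.5623, -0.2914, 0.2443]
tool_rot: [0.01, 1.0, 0.004, 0.012]
ft_force: [-6.0, 8.0, 49.9]
grip_width: 0.0354
grasp_force: 68.9
58.6667 q [-0.487  0.497  0.412  1.468  0.019 -0.467] [ 0.562 -0.291  0.244] yaw 3.121886098133164 pitch/roll row [-0.025  0.009 -1.   ] [-5.991  8.032 49.874]
wrist scoop_bar 0.93 [283.08  239.988] [ 0.5725 -0.2909  0.19  ]
wrist scoop_pan 0.67 [281.176 144.48 ] [ 0.5178 -0.2904  0.075 ]
wrist scoop_grip 0.75 [282.296 292.32 ] [ 0.579  -0.2921  0.245 ]
scene scoop_bar 0.58 [197.792 160.188] [ 0.5451 -0.3202  0.19  ]
scene scoop_pan 0.79 [212.296 184.506] [ 0.4932 -0.3202  0.075 ]
scene scoop_grip 0.95 [197.624 139.818] [ 0.5207 -0.3398  0.245 ]
```

```bash
python3 -m creep '[0,0,0.012,0,0.02,-0.003,0,0.019,0,0.02,-0.008,0,0.02,0,0.02,-0.008,0,0.014,0,0.02,-0.008,0,0.007,0,0.02,-0.008,0,0,0,0.02,-0.008,0,-0.005,0,0.02,-0.008,0,-0.007,0,0.02]'; python3 st.py; python3 - <<'E'
from h import *
np.set_printoptions(precision=4,suppress=True)
C=cam("wrist");g=np.array(bot.get_obs()["eef_pos"])
for r in bot.place_of("wrist","scoop_bar")[:1]: u=np.array(r["centre"])*[560,420];print(r["score"],u,atz(*C[1:],u,g[2]-.039))
E
```

```text
clock: 59.73
eef_pos: [0.5495, -0.29, 0.223]
tool_rot: [0.01, 1.0, 0.008, 0.001]
ft_force: [0.5, 0.4, -2.1]
grip_width: 0.0351
grasp_force: 63.0
59.7333 q [-0.493  0.497  0.358  1.438  0.015 -0.474] [ 0.549 -0.29   0.223] yaw 3.1220903703968026 pitch/roll row [-0.001  0.016 -1.   ] [ 0.462  0.421 -2.1  ]
0.77 [282.408 240.996] [ 0.5524 -0.2898  0.1844]
```

```bash
python3 -m creep '[0,0,-0.002,0,0.02,0,0,-0.004,0,0.02,0,0,-0.004,0,0.02]'; python3 st.py
```

```text
clock: 60.08
eef_pos: [0.5498, -0.2905, 0.2214]
tool_rot: [0.01, 1.0, 0.007, 0.002]
ft_force: [0.8, 0.3, -2.4]
grip_width: 0.0355
grasp_force: 63.0
60.0833 q [-0.493  0.496  0.352  1.431  0.015 -0.474] [ 0.55  -0.29   0.221] yaw 3.122036917968205 pitch/roll row [-0.003  0.015 -1.   ] [ 0.826  0.304 -2.418]
```

```bash
python3 -m creep '[0,0,-0.003,0,0.02,0,0,-0.005,0,0.02,0,0,-0.005,0,0.02]'; python3 st.py; python3 - <<'E'
from h import *
np.set_printoptions(precision=4,suppress=True)
C=cam("scene");W=cam("wrist");T=cam("top");P={}
for n,X in(("scene",C),("wrist",W),("top",T)):
    for t in("scoop_bar","hook"):
        for r in bot.place_of(n,t)[:3]:
            u=np.array(r["centre"])*[560,420]; print(n,t,round(r["score"],2),u.round(1),atz(*X[1:],u,.185))
            P.setdefault((n,t),ray(*X[1:],u))
E
```

```text
clock: 60.33
eef_pos: [0.5501, -0.2905, 0.2164]
tool_rot: [0.01, 1.0, 0.007, 0.002]
ft_force: [1.3, 0.2, -2.3]
grip_width: 0.0356
grasp_force: 63.0
60.3333 q [-0.493  0.497  0.341  1.418  0.015 -0.474] [ 0.55  -0.29   0.216] yaw 3.122024696152979 pitch/roll row [-0.004  0.015 -1.   ] [ 1.26   0.206 -2.346]
scene scoop_bar 0.72 [201.6 165.3] [ 0.5542 -0.294   0.185 ]
scene hook 0.77 [215.8 125.9] [ 0.3135 -0.4726  0.185 ]
scene hook 0.65 [199.5 165.3] [ 0.5584 -0.2988  0.185 ]
scene hook 0.57 [136.7 187.7] [ 0.76   -0.3388  0.185 ]
wrist scoop_bar 0.75 [280.7 236.3] [ 0.5472 -0.2914  0.185 ]
top scoop_bar 0.66 [371.5 191.5] [ 0.548 -0.289  0.185]
top scoop_bar 0.64 [285.6 208. ] [ 0.501  -0.0199  0.185 ]
top scoop_bar 0.44 [273.4 200.5] [0.5249 0.0177 0.185 ]
top hook 0.84 [370.2 189.4] [ 0.5546 -0.2852  0.185 ]
top hook 0.65 [390.6 126. ] [ 0.7543 -0.3556  0.185 ]
top hook 0.62 [431.5 267.5] [ 0.3091 -0.4676  0.185 ]
```

```bash
python3 -m creep '[0,0,-0.003,0,0.02,0,0,-0.006,0,0.02,0,0,-0.006,0,0.02]'; python3 st.py
```

```text
clock: 61.03
eef_pos: [0.5503, -0.2906, 0.2153]
tool_rot: [0.01, 1.0, 0.006, 0.004]
ft_force: [-3.7, 3.4, 15.0]
grip_width: 0.0356
grasp_force: 65.0
61.0333 q [-0.493  0.494  0.333  1.408  0.015 -0.473] [ 0.55  -0.291  0.215] yaw 3.1219709511493607 pitch/roll row [-0.008  0.012 -1.   ] [-3.677  3.36  14.992]
```

```bash
python3 -m creep '[0,0,0.004,0,0.02,0,0,0.004,0,0.045,0,0,0.004,0,0.06,0,0,0.004,0,0.085,0,0,0.004,0,0.085,0,0,0.004,0,0.085]'; python3 st.py; python3 - <<'E'
from h import *
np.set_printoptions(precision=4,suppress=True)
for n in("scene","wrist","top"):
    X=cam(n)
    for t,z in(("scoop_bar",.185),("scoop_grip",.245)):
        for r in bot.place_of(n,t)[:1]: u=np.array(r["centre"])*[560,420]; print(n,t,round(r["score"],2),u.round(1),atz(*X[1:],u,z))
E
```

```text
clock: 61.53
eef_pos: [0.5497, -0.2905, 0.2141]
tool_rot: [0.01, 1.0, 0.007, 0.001]
ft_force: [0.3, -0.1, 0.3]
grip_width: 0.0847
grasp_force: 0.0
61.5333 q [-0.493  0.499  0.337  1.414  0.014 -0.474] [ 0.55  -0.29   0.214] yaw 3.121894538446968 pitch/roll row [-0.003  0.015 -1.   ] [ 0.305 -0.122  0.311]
scene scoop_bar 0.73 [272.4 236.5] [0.686  0.0897 0.185 ]
scene scoop_grip 0.88 [204.4 150.2] [ 0.5561 -0.2724  0.245 ]
wrist scoop_bar 0.93 [281.6 240.4] [ 0.5487 -0.2909  0.185 ]
wrist scoop_grip 0.68 [283.4 281.7] [ 0.5428 -0.2909  0.245 ]
top scoop_bar 0.61 [371.6 186.8] [ 0.5627 -0.2898  0.185 ]
top scoop_grip 0.56 [378.2 189.5] [ 0.5481 -0.2983  0.245 ]
```

```bash
python3 -m creep '[0,0,0.02,0,0.085,0,0,0.05,0,0.085,0,0,0.09,0,0.085,0,0,0.12,0,0.085,0,0,0.13,0,0.085,0,0,0.13,0,0.085]'; python3 st.py; python3 - <<'E'
from h import *
np.set_printoptions(precision=4,suppress=True)
R_={}
for n in("scene","top","wrist"):
    X=cam(n)
    for t,z in(("scoop_bar",.185),("scoop_grip",.245),("tub",0)):
        for r in bot.place_of(n,t)[:1]: u=np.array(r["centre"])*[560,420]; print(n,t,round(r["score"],2),u.round(1),atz(*X[1:],u,z))
    if n=="top": g=cv2.cvtColor(np.ascontiguousarray(X[0]),cv2.COLOR_RGB2GRAY)
for v in range(180,222): print("".join(" .:-=+*#%@"[int(x)//26] for x in g[v,252:300]))
E
```

```text
clock: 62.48
eef_pos: [0.5511, -0.2911, 0.3491]
tool_rot: [0.01, 1.0, 0.005, 0.006]
ft_force: [0.3, -0.2, 0.9]
grip_width: 0.0848
grasp_force: 0.0
62.4833 q [-0.493  0.504  0.693  1.755  0.015 -0.474] [ 0.551 -0.291  0.349] yaw 3.122047703354397 pitch/roll row [-0.011  0.011 -1.   ] [ 0.283 -0.185  0.881]
scene scoop_bar 0.57 [198.6 167.9] [ 0.5714 -0.2891  0.185 ]
scene scoop_grip 0.64 [205.8 150.3] [ 0.554  -0.2687  0.245 ]
scene tub 0.87 [281.3 250.1] [0.542  0.0146 0.    ]
top scoop_bar 0.66 [372.6 189. ] [ 0.5558 -0.2927  0.185 ]
top scoop_grip 0.65 [376.6 189.5] [ 0.5482 -0.2934  0.245 ]
top tub 0.94 [276.5 200.4] [0.5398 0.0077 0.    ]
wrist scoop_bar 0.79 [276.4 194.5] [ 0.5498 -0.294   0.185 ]
wrist scoop_grip 0.57 [464.7 157.4] [ 0.5091 -0.1431  0.245 ]
wrist tub 0.85 [464.5 159.5] [ 0.5427  0.0082 -0.    ]
+++++++++++++++++==---------====++++++++++++++++
+=+++++++++++++=----------------==++++++++++++++
+++++++++++++=------------------=-=+++++++++++++
++++++++++++=----------------------=++++++++++++
+++++++++++------------------------===++++++++++
++=++=++++----------==++++
[... 1086 characters left out ...]
====----++++++
+++++++-::-+******++*************+===----=++++++
+++++++=-::-+*********************+==:--=+++++++
++++++++=:::=+*********************=----++++++++
+++++++++-:::=+*******************+=:--=++++++++
+==+=+++++-:::=+****************++=---++++++++++
========+++=:::-=+*************+=-::-+++==+====+
=+++=++==+++=::::==+********++==-::-++++========
++++++++++++++-::::-==++++===-::::=++++++++=++++
++++++++++++++++-::::::::::::::-=+++++++++++++++
++++++++++++++++++=-:::::::::-=+++++++++++++++++
++++++++++++++++++++++++=++++++++++++++++++++++=
+++++++++++++=+=++++++++++++++==+=========+=++++
==+====+===============++=======================
===+============================================
```

```bash
python3 -c "
from workcell import bot
print(bot.job_done())"
```

```text
the job is handed in; nothing more can be done
None
```

The job is handed in at about 63 of 72 s, but `job_done` returned no verdict, so success is unconfirmed: my last camera checks showed all four balls in the tub and the scoop hanging by its bar at the blue stand's hook (bar about 0.555, -0.291 m), with the gripper open and clear above it; the jar and can were not measured again after the start, and the scoop was pushed against the stand with about 50 N once while hanging it.

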